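Lid the lens tubs and set them out for pick-up

TASK

Close every white lens tub with the blue lid that snaps onto it: the lids look alike and each fits only one tub, so try them and press the right one down until it clicks fully home. Stand every closed tub, kept upright, flat on the sloping pick-up stand, and put any lid that fits none of the tubs into the yellow tray. Leave the other things on the bench where they are.

Things in the scene. Friction and masses are not known exactly. Their poses are not given: they have to be found in the camera images.
- tub_1: white tub, 104 (x) x 66 (y) x 48 high, 0.2 kg, broad flat rim; body below the rim 94 x 56. Origin: centre of underside, z up. Tubs look alike, but their oblong bevelled mouths differ: 77 to 91 (x) by 39 to 53 (y). Spring catches in the rim click over the right lid's plug at a push of about 3 to 6 N and then hold it well enough to lift the tub gently by the lid. One of the three may be absent
- tub_2: white tub, 104 (x) x 66 (y) x 48 high, 0.2 kg, broad flat rim; body below the rim 94 x 56. Origin: centre of underside, z up. Tubs look alike, but their oblong bevelled mouths differ: 77 to 91 (x) by 39 to 53 (y). Spring catches in the rim click over the right lid's plug at a push of about 3 to 6 N and then hold it well enough to lift the tub gently by the lid. One of the three may be absent
- tub_3: white tub, 104 (x) x 66 (y) x 48 high, 0.2 kg, broad flat rim; body below the rim 94 x 56. Origin: centre of underside, z up. Tubs look alike, but their oblong bevelled mouths differ: 77 to 91 (x) by 39 to 53 (y). Spring catches in the rim click over the right lid's plug at a push of about 3 to 6 N and then hold it well enough to lift the tub gently by the lid. One of the three may be absent
- lid_p: blue lid, 0.05 kg. Origin: centre of its underside, z up: plug z 0 to 14, plate 104 (x) x 66 (y) z 14 to 19, upright grip bar 12 (x) x 36 (y) z 19 to 43. Lids look alike, plugs differ: each fits one tub only, unmarked, 3 mm play, bevelled nose, either way round. Home, its origin is 34 above the tub's; a wrong lid stops about 12 to 14 proud; the right one meets the catches about 8 proud and must be pushed down
- lid_q: blue lid, 0.05 kg. Origin: centre of its underside, z up: plug z 0 to 14, plate 104 (x) x 66 (y) z 14 to 19, upright grip bar 12 (x) x 36 (y) z 19 to 43. Lids look alike, plugs differ: each fits one tub only, unmarked, 3 mm play, bevelled nose, either way round. Home, its origin is 34 above the tub's; a wrong lid stops about 12 to 14 proud; the right one meets the catches about 8 proud and must be pushed down
- lid_r: blue lid, 0.05 kg. Origin: centre of its underside, z up: plug z 0 to 14, plate 104 (x) x 66 (y) z 14 to 19, upright grip bar 12 (x) x 36 (y) z 19 to 43. Lids look alike, plugs differ: each fits one tub only, unmarked, 3 mm play, bevelled nose, either way round. Home, its origin is 34 above the tub's; a wrong lid stops about 12 to 14 proud; the right one meets the catches about 8 proud and must be pushed down
- stand: fixed pick-up stand of light wood, 160 deep (x) x 290 wide (y): a board with a dark rubber face that slopes up away from the robot at 15 degrees (low edge at the -x side), with lips 10 high along its low edge and both sides. Origin: on the worktop under the board's centre, x towards the high edge
- stand_board (a point): centre of the stand's sloping face, 42 above the worktop; x up the slope, y along the width, z square to the face. Clear face: x -76 to +80, y -139 to +139 mm. Three tubs stand on it side by side when their long sides run up the slope
- job_tray: loose yellow open job tray, 151 (x) x 190 (y) x 30 high, walls 3, floor 2. Origin: centre of its underside
- punch: navy centre punch, 133 long (y), lying. Origin: centre of its underside. Bystander, to be left alone
- blank: clear uncut lens blank, 62 across, 6 thick. Origin: centre of its underside. Bystander, to be left alone
Not all that is in view belongs to the job. Leave any brown look-alike of the lid_p alone.

How it is judged:
At the end, for the whole second after the job is handed in: Each tub present has a lid home (under 2.5 mm proud, within 4 mm of centre) and rests flat (5 degrees) on the stand's face, its centre 45 mm down to 60 mm up the slope and 125 mm sideways from the face's centre at most; every other lid lies in the yellow tray (((x of lid_p in the frame of tub_1 between -0.004 and 0.004 m and y of lid_p in the frame of tub_1 between -0.004 and 0.004 m and z of lid_p in the frame of tub_1 between 0.03 and 0.0365 m and angle between the z axis of lid_p and the z axis of tub_1, either way round below 0.06 rad) or (x of lid_q in the frame of tub_1 between -0.004 and 0.004 m and y of lid_q in the frame of tub_1 between -0.004 and 0.004 m and z of lid_q in the frame of tub_1 between 0.03 and 0.0365 m and angle between the z axis of lid_q and the z axis of tub_1, either way round below 0.06 rad) or (x of lid_r in the frame of tub_1 between -0.004 and 0.004 m and y of lid_r in the frame of tub_1 between -0.004 and 0.004 m and z of lid_r in the frame of tub_1 between 0.03 and 0.0365 m and angle between the z axis of lid_r and the z axis of tub_1, either way round below 0.06 rad)) and x of tub_1 in the frame of stand_board between -0.045 and 0.06 m and y of tub_1 in the frame of stand_board between -0.125 and 0.125 m and z of tub_1 in the frame of stand_board between -0.006 and 0.006 m and angle between the z axis of each of tub_1, tub_2, tub_3 and the z axis of stand_board, either way round below 0.08 rad and angle between each of tub_1, tub_2, tub_3's own z axis and vertical below 0.6 rad and linear speed of each of tub_1, tub_2, tub_3, lid_p, lid_q, lid_r below 0.02 m/s and ((x of lid_p in the frame of tub_2 between -0.004 and 0.004 m and y of lid_p in the frame of tub_2 between -0.004 and 0.004 m and z of lid_p in the frame of tub_2 between 0.03 and 0.0365 m and angle between the z axis of lid_p and the z axis of tub_2, either way round below 0.06 rad) or (x of lid_q in the frame of tub_2 between -0.004 and 0.004 m and y of lid_q in the frame of tub_2 between -0.004 and 0.004 m and z of lid_q in the frame of tub_2 between 0.03 and 0.0365 m and angle between the z axis of lid_q and the z axis of tub_2, either way round below 0.06 rad) or (x of lid_r in the frame of tub_2 between -0.004 and 0.004 m and y of lid_r in the frame of tub_2 between -0.004 and 0.004 m and z of lid_r in the frame of tub_2 between 0.03 and 0.0365 m and angle between the z axis of lid_r and the z axis of tub_2, either way round below 0.06 rad)) and x of tub_2 in the frame of stand_board between -0.045 and 0.06 m and y of tub_2 in the frame of stand_board between -0.125 and 0.125 m and z of tub_2 in the frame of stand_board between -0.006 and 0.006 m and ((x of lid_p in the frame of tub_3 between -0.004 and 0.004 m and y of lid_p in the frame of tub_3 between -0.004 and 0.004 m and z of lid_p in the frame of tub_3 between 0.03 and 0.0365 m and angle between the z axis of lid_p and the z axis of tub_3, either way round below 0.06 rad) or (x of lid_q in the frame of tub_3 between -0.004 and 0.004 m and y of lid_q in the frame of tub_3 between -0.004 and 0.004 m and z of lid_q in the frame of tub_3 between 0.03 and 0.0365 m and angle between the z axis of lid_q and the z axis of tub_3, either way round below 0.06 rad) or (x of lid_r in the frame of tub_3 between -0.004 and 0.004 m and y of lid_r in the frame of tub_3 between -0.004 and 0.004 m and z of lid_r in the frame of tub_3 between 0.03 and 0.0365 m and angle between the z axis of lid_r and the z axis of tub_3, either way round below 0.06 rad)) and x of tub_3 in the frame of stand_board between -0.045 and 0.06 m and y of tub_3 in the frame of stand_board between -0.125 and 0.125 m and z of tub_3 in the frame of stand_board between -0.006 and 0.006 m and ((x of lid_p in the frame of job_tray between -0.065 and 0.065 m and y of lid_p in the frame of job_tray between -0.085 and 0.085 m and z of lid_p in the frame of job_tray between -0.005 and 0.03 m) or (x of lid_p in the frame of stand_board between -0.07 and 0.07 m and y of lid_p in the frame of stand_board between -0.13 and 0.13 m and z of lid_p in the frame of stand_board between 0.025 and 0.045 m)) and ((x of lid_q in the frame of job_tray between -0.065 and 0.065 m and y of lid_q in the frame of job_tray between -0.085 and 0.085 m and z of lid_q in the frame of job_tray between -0.005 and 0.03 m) or (x of lid_q in the frame of stand_board between -0.07 and 0.07 m and y of lid_q in the frame of stand_board between -0.13 and 0.13 m and z of lid_q in the frame of stand_board between 0.025 and 0.045 m)) and ((x of lid_r in the frame of job_tray between -0.065 and 0.065 m and y of lid_r in the frame of job_tray between -0.085 and 0.085 m and z of lid_r in the frame of job_tray between -0.005 and 0.03 m) or (x of lid_r in the frame of stand_board between -0.07 and 0.07 m and y of lid_r in the frame of stand_board between -0.13 and 0.13 m and z of lid_r in the frame of stand_board between 0.025 and 0.045 m))); the robot touches nothing.
It fails at once if a tub is tipped over (past 57 degrees) (angle between any of tub_1, tub_2, tub_3's own z axis and vertical above 1 rad).
It fails at once if a bystander is moved more than 60 mm (distance of any of punch, blank from where it was at the start of the episode above 0.06 m).
Of tub_1, tub_2, tub_3 only 2 to 3 are there at a start; the rules pass over those that are not, and their reading is None.
At some moment in a run one of tub_1, tub_2, tub_3, lid_p, lid_q, lid_r, job_tray may be knocked a few centimetres aside while the robot is not near it.
It also fails if it takes over 210 s, if anything falls off the work surface, if the arm or the gripper's body presses on something with over 40 N, if the wrist force passes 120 N, or if a joint passes its speed limit or range.

ROBOT

A 6-joint arm with a two-finger parallel gripper is mounted at the origin on a cart in front of the work surface, level with it; the furniture and walls round the work are solid. World frame = base frame: x ahead of the robot, y to its left, z up, the work surface at z = 0. Lengths are in m, angles in rad, forces in N, time in s.
With the tool pointing down it reaches from about 0.4 to 0.825 m from the base axis. Payload 7 kg.
Tool frame: the origin (TCP) lies midway between the tips of the shut fingers; the grasp point (between the pads) lies 19 mm behind it; z points along the fingers, y is the direction in which the jaws open and shut (so a half turn about z gives the same grasp; the last joint's range is limited). The gripper opens to 85 mm and grips with 20 to 120 N. Pads are 22 mm wide; open, the fingers measure 114 mm over their backs; the gripper's body (76 mm by 85 mm) begins 54 mm behind the grasp point. The pads swing forward as they close: fully open they stand 13 mm farther back than shut.
Start: joints at [1.552, 0.359, 0.012, 0, -1.224, -0.288], TCP at [0.204, 0.643, 0.194] pointing down, gripper open.
Joint ranges: [-3.07, 3.07], [-1.43, 2.12], [-1.02, 1.25], [-3.03, 1.67], [-3.05, -0], [-3.03, 3.03]. Speed limits (rad/s): [2.39, 2.39, 3.01, 3.14, 3.14, 3.14].

INTERFACE

Orientations are given as a unit quaternion [w, x, y, z].
In Python, from station import manip, cams gives the robot as it stands.
- The arm moves only by the tool play_rows, never from a script. Its argument "commands" is a list of rows, each a list of 3 entries, a list of its own where there are three numbers: the shift along the world's x, y, z in m, then the turn, a rotation vector about the world's x, y, z in degrees, then the gripper's target within -1 to 1 (fully open at 1, half-way at 0, shut at -1). A call has 1 to 20 rows; each row is the pose to reach, as a shift and turn from the pose measured when the call began; what a row does not reach only later rows make up. A row lasts 1/8 s, in which the tool goes at most 62.5 mm and 10.7 degrees, less where a joint would pass 70% of its speed; a pose out of reach is approached as far as the arm can. A call with a gripper value outside its range is refused whole. The fingers move at their own pace and stop on an object; the grip force is fixed at half the most. Time passes only in rows, so rows that repeat a pose let the fingers close. It gives the time, the measured TCP pose, the force and the opening at its end, in the units of the state.
- manip.get_state(): the state, without advancing time (a new reading comes with each control period).
- cams.snapshot(name): name is "scene" or "top" or "wrist"; returns (picture, depth): 420x560x3 uint8, red, green, blue; 420x560 float32, m along the optical axis (not along the pixel's ray), 0 where there is no reading.
- cams.camera_model(name): a dict with "K" (3x3 intrinsics, pixels), "dist" ([k1, k2, p1, p2, k3] as OpenCV has them; the pictures are not rectified), "view" (4x4, takes a point from world to camera coordinates); the wrist camera has in their place "mount" (4x4, takes a point from camera to tool coordinates, whose origin is the TCP and whose axes are the flange's). Camera axes: x right, y up, looking along -z (the intrinsics and any distortion apply to the point x, -y, -z); pixel columns grow to the right and rows downward; lengths in m; the calibration is good to about 2 mm. A picture is of the moment at which its call begins: read the wrist's pose just before it. camera_model takes no time and is no camera call.
- manip.finish_job(): hands the job in, once; it reports no verdict.
The state is a dict: "time_s": time; "joint_positions": joint angles; "dq": joint speeds; "tau": joint torques, N m; "tool_pos": TCP position; "ee_rot": TCP orientation; "contact_force": force on the tool from outside, world axes, zero at the start; "wrist_torque": the same for the moment, N m; "width": finger opening in m.
Only numpy, scipy, OpenCV 4.12 (cv2) and the standard library are available. Lean on these libraries where they do the work, as an engineer would, in place of code of your own. Each camera call takes 0.05 s, during which the arm holds its last target.

## Working session

There is one attempt and no reset: what is moved stays moved. The work goes in short steps, Python scripts to look and compute and a tool call to move; the robot and the scene stay as the last step left them, time stands still between calls to the robot, and variables do not carry over. Pictures are saved under pics/ and viewed, and the job is handed in when it is done.

Besides the shell and the picture viewer there is one more tool, called after ">>>" as name(argument=value, ...), one argument or row to a line, values as JSON. play_rows: Moves the arm, as the interface text tells. Its arguments: {"type":"object","properties":{"commands":{"type":"array","items":{"type":"array"}}},"required":["commands"]}

```bash
ls; mkdir -p pics
python3 - <<'E'
from station import manip, cams
import cv2,json
s=manip.get_state();print(s)
for n in ("top","scene","wrist"):
    p,d=cams.snapshot(n); cv2.imwrite(f"pics/{n}0.png",p[:,:,::-1]); m=cams.camera_model(n)
    print(n,{k:(v.tolist() if hasattr(v,'tolist') else v) for k,v in m.items()})
E
```

```text
pics
{'time_s': 0.0, 'joint_positions': array([ 1.55209016e+00,  3.59415231e-01,  1.10379105e-02, -3.70109820e-04,
       -1.22410400e+00, -2.88081272e-01]), 'dq': array([-0.00017031, -0.00210599, -0.00070849,  0.00097915,  0.0016066 ,
       -0.00032523]), 'tau': array([ 1.78796080e-05, -5.83311403e+01,  2.93427444e+01,  6.93698198e+00,
       -5.76035862e-03, -3.36448650e-06]), 'tool_pos': array([0.2037187 , 0.64293462, 0.1926327 ]), 'ee_rot': array([ 8.58228056e-04,  9.88248236e-01, -1.52855106e-01, -5.92848901e-05]), 'contact_force': array([-0.80899634,  0.52000862,  0.72532085]), 'wrist_torque': array([-0.0046845 ,  0.02369371,  0.03469113]), 'width': 0.08522489675329221}
top {'K': [[495.8303587129412, 0.0, 280.33160684299753], [0.0, 495.8303587129412, 210.13316311051446], [0.0, 0.0, 1.0]], 'dist': [0.013974570564981284, 0.0, 0.0, 0.0, 0.0], 'view': [[-0.028662757586430707, -0.9994631240313193, -0.015871673796336742, -0.06743391857486995], [0.9941421691474447, -0.030158326919501263, 0.10378739249172014, -0.5411179701891142], [-0.1042103346619489, -0.012803867344372952, 0.9944728
[... 290 characters left out ...]
174826283, -0.451668572200488], [0.31386572309456184, 0.37333053649722064, 0.8729906175813259, -0.1915852683962895], [-0.6043127946671486, -0.6306224831399072, 0.4869510549942759, -0.9131747530814059], [0.0, 0.0, 0.0, 1.0]]}
wrist {'K': [[303.7547155467764, 0.0, 275.27369162305985], [0.0, 303.7547155467764, 209.72531430974615], [0.0, 0.0, 1.0]], 'dist': [-0.06561198755573404, 0.0, 0.0, 0.0, 0.0], 'mount': [[-0.00018648653656009895, 0.9571406370401639, 0.2896234903268737, 0.07356708223537414], [0.9999999427870289, 9.675599544611419e-05, 0.0003241361074195674, 0.0003492412504598752], [0.00028222103123219444, 0.28962353420367337, -0.9571406003229948, -0.1804702210897434], [0.0, 0.0, 0.0, 1.0]]}
```

View pics/top0.png

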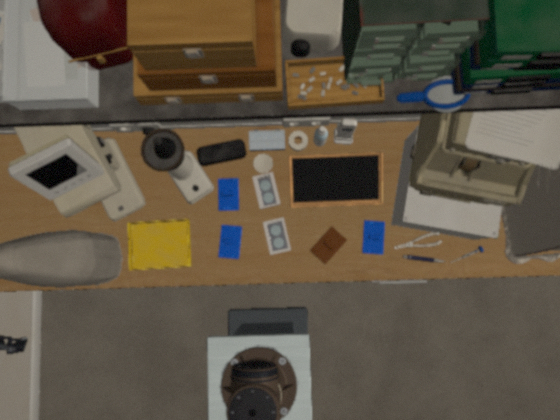

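View pics/scene0.png

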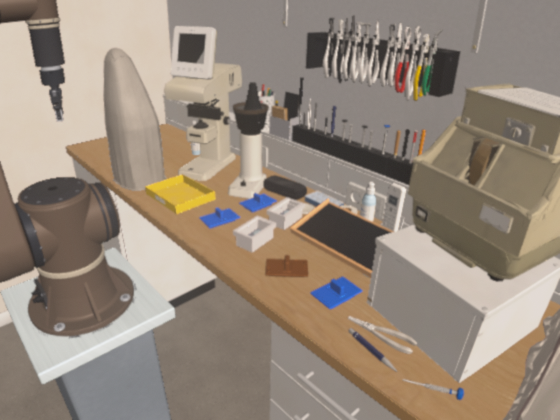

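View pics/wrist0.png

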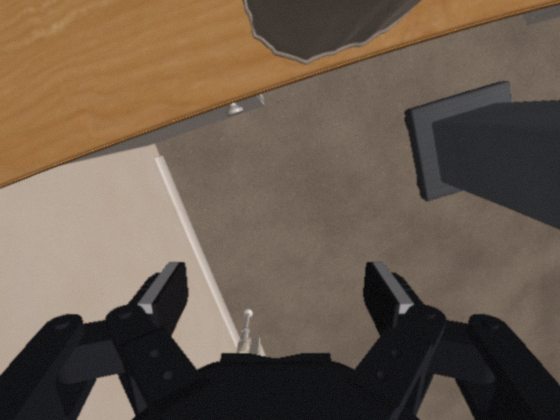

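The top view shows two tubs (266,190), (277,236); blue lids (228,194), (230,241), (373,237); a brown decoy (328,244); the tray (159,244); and the stand (337,180). Next I'll measure them.

```bash
cat > h.py <<'E'
from station import manip, cams
import cv2, numpy as np
from scipy.spatial.transform import Rotation as R
def rot(s):
    w,x,y,z=s['ee_rot'];return R.from_quat([x,y,z,w])
def c2w(name,s=None):
    m=cams.camera_model(name)
    if 'view' in m: return m,np.linalg.inv(np.array(m['view']))
    T=np.eye(4);T[:3,:3]=rot(s).as_matrix();T[:3,3]=s['tool_pos']
    return m,T@np.array(m['mount'])
def rays(name,px,s=None):
    m,T=c2w(name,s)
    u=cv2.undistortPoints(np.array(px,float).reshape(-1,1,2),np.array(m['K']),np.array(m['dist'])).reshape(-1,2)
    d=np.c_[u[:,0],-u[:,1],-np.ones(len(u))]
    return T[:3,3],d@T[:3,:3].T
def onplane(name,px,z,s=None):
    o,d=rays(name,px,s); t=(z-o[2])/d[:,2]; return o+d*t[:,None]
def withdepth(name,px,dep,s=None):
    o,d=rays(name,px,s); return o+d*np.array(dep)[:,None]
def snap(name,fn=None):
    s=manip.get_state(); p,d=cams.snapshot(name)
    if fn: cv2.imwrite('pics/'+fn,p[:,:,::-1])
    return s,p,d
def cont(mask,minA=100):
    cs,_=cv2.findContours(mask.astype(np.uint8),cv2.RETR_EXTERNAL,cv2.CHAIN_APPROX_NONE)
    return [c for c in cs if cv2.contourArea(c)>minA]
def rect(name,c,z,s=None):
    P=onplane(name,c.reshape(-1,2),z,s)[:,:2]
    r=cv2.minAreaRect((P*1000).astype(np.float32))
    (cx,cy),(w,h),a=r
    if w<h: w,h,a=h,w,a+90
    a=(a+90)%180-90  # direction of the long side from world x
    return round(cx/1000,4),round(cy/1000,4),round(w,1),round(h,1),round(a,1)
def pick(name,p):
    hsv=cv2.cvtColor(p,cv2.COLOR_RGB2HSV)
    H,S,V=hsv[...,0].astype(int),hsv[...,1].astype(int),hsv[...,2].astype(int)
    return H,S,V
def measure_top(fn=None):
    s,p,d=snap('top',fn)
    H,S,V=pick('top',p)
    roi=np.zeros(H.shape,bool);roi[128:282,125:395]=1
    for c in cont((H>105)&(H<128)&(S>150)&(V>60)&roi):
        print('blue',cv2.boundingRect(c),rect('top',c,0.019))
    for c in cont((H>18)&(H<34)&(S>180)&(V>100)&roi):
        print('yellow',cv2.boundingRect(c),rect('top',c,0.03))
    for c in cont((S<70)&(V>110)&roi,200):
        print('white',cv2.boundingRect(c),rect('top',c,0.048))
    for c in cont((V<40)&roi,200):
        print('dark',cv2.boundingRect(c),rect('top',c,0.042))
    return s,p,d
E
python3 - <<'E'
from h import *
s,p,d=measure_top()
b=p[120:290,100:420]
cv2.imwrite('pics/topz.png',cv2.resize(b,None,fx=2.5,fy=2.5,interpolation=cv2.INTER_CUBIC)[:,:,::-1])
for px in [(337,180),(337,160),(337,200),(230,241),(160,245),(277,236),(190,180),(160,150),(226,152)]:
    print(px,withdepth('top',[px],[d[px[1],px[0]]]).round(3))
E
```

```text
blue (219, 226, 22, 32) (0.4459, 0.0789, 97.0, 60.6, -6.9)
blue (363, 221, 21, 33) (0.4466, -0.3719, 97.8, 60.4, -6.2)
blue (219, 179, 19, 31) (0.5966, 0.0818, 96.7, 57.5, -1.1)
yellow (128, 220, 63, 50) (0.4436, 0.3001, 194.2, 145.2, -88.3)
white (263, 217, 28, 38) (0.4579, -0.0693, 106.5, 68.1, 11.1)
white (125, 161, 20, 55) (0.6217, 0.3711, 171.1, 59.5, 0.2)
white (252, 154, 29, 55) (0.6323, -0.0354, 170.2, 71.2, 9.6)
white (173, 151, 41, 53) (0.6509, 0.1982, 153.5, 95.3, 32.3)
white (288, 131, 20, 20) (0.7557, -0.144, 61.1, 59.8, -1.9)
white (248, 129, 38, 21) (0.7632, -0.0464, 117.3, 63.0, -89.4)
dark (294, 157, 84, 44) (0.6323, -0.2599, 263.3, 131.6, -89.7)
dark (198, 141, 47, 24) (0.7269, 0.0991, 147.5, 56.3, -80.3)
dark (154, 138, 22, 21) (0.7465, 0.2778, 67.1, 64.5, 88.2)
(337, 180) [[ 0.626 -0.263  0.046]]
(337, 160) [[ 0.686 -0.264  0.062]]
(337, 200) [[ 0.566 -0.263  0.028]]
(230, 241) [[0.446 0.076 0.039]]
(160, 245) [[0.441 0.302 0.008]]
(277, 236) [[ 0.458 -0.07   0.019]]
(190, 180) [[0.643 0.2   0.03 ]]
(160, 150) [[0.672 0.218 0.329]]
(226, 152) [[0.727 0.083 0.044]]
```

View pics/topz.png

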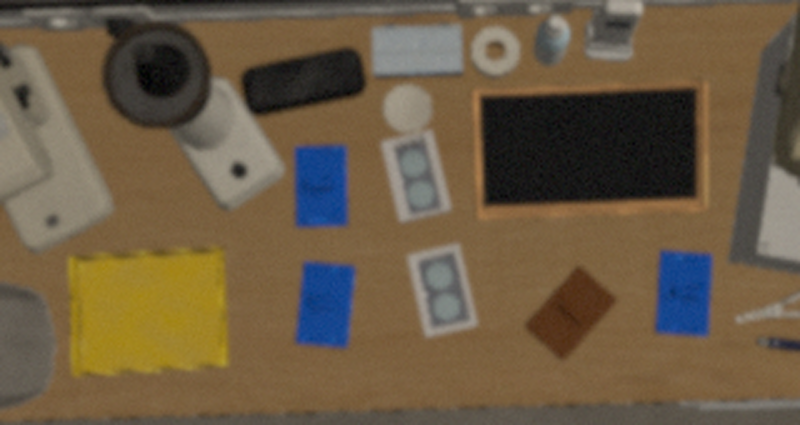

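Run:
```python
from h import *
s,p,d=snap('top')
for v in (230,245,258,270,282):
  for u in (5,30,60,90,110,120):
    print(u,v,withdepth('top',[(u,v)],[d[v,u]]).round(3)[0], end=' ')
  print()
```

```text
5 230 [ 0.505  0.804 -0.004] 30 230 [0.502 0.72  0.003] 60 230 [0.499 0.624 0.001] 90 230 [ 0.497  0.53  -0.004] 110 230 [ 0.495  0.466 -0.004] 120 230 [0.493 0.432 0.002] 
5 245 [0.435 0.556 0.427] 30 245 [0.435 0.516 0.391] 60 245 [0.436 0.48  0.312] 90 245 [0.438 0.438 0.224] 110 245 [0.443 0.436 0.077] 120 245 [0.445 0.43  0.005] 
5 258 [0.404 0.547 0.441] 30 258 [0.403 0.509 0.402] 60 258 [0.403 0.475 0.323] 90 258 [0.402 0.434 0.234] 110 258 [0.403 0.425 0.107] 120 258 [0.404 0.427 0.015] 
5 270 [0.377 0.55  0.433] 30 270 [0.375 0.511 0.397] 60 270 [0.373 0.477 0.317] 90 270 [0.37  0.437 0.225] 110 270 [0.368 0.43  0.092] 120 270 [0.366 0.427 0.012] 
5 282 [0.339 0.795 0.002] 30 282 [0.345 0.543 0.334] 60 282 [0.342 0.491 0.284] 90 282 [0.335 0.467 0.149] 110 282 [0.329 0.463 0.   ] 120 282 [ 0.328  0.431 -0.001]
```

>>> play_rows(
  commands=[
    [[-0.069, -0.223, 0.107], [0, 0, 0], 1],
    [[-0.069, -0.223, 0.107], [0, 0, 0], 1],
    [[-0.069, -0.223, 0.107], [0, 0, 0], 1],
    [[-0.069, -0.223, 0.107], [0, 0, 0], 1],
    [[-0.069, -0.223, 0.107], [0, 0, 0], 1],
  ],
)

```text
time_s: 0.88
tool_pos: [0.1345, 0.4186, 0.3034]
ee_rot: [-0.003, 0.988, -0.152, -0.001]
contact_force: [-0.4, 0.4, 0.3]
width: 0.0859
```

>>> play_rows(
  commands=[
    [[0.1175, -0.0586, 0], [0, 0, -17], 1],
    [[0.1175, -0.0586, 0], [0, 0, -17], 1],
    [[0.1175, -0.0586, 0], [0, 0, -17], 1],
    [[0.2125, -0.1476, 0], [0, 0, -35], 1],
    [[0.2125, -0.1476, 0], [0, 0, -35], 1],
    [[0.2125, -0.1476, 0], [0, 0, -35], 1],
    [[0.2785, -0.2686, 0], [0, 0, -53], 1],
    [[0.2785, -0.2686, 0], [0, 0, -53], 1],
    [[0.2785, -0.2686, 0], [0, 0, -53], 1],
    [[0.3855, -0.2986, -0.083], [0, 0, -72.4], 1],
    [[0.3855, -0.2986, -0.083], [0, 0, -72.4], 1],
    [[0.3855, -0.2986, -0.083], [0, 0, -72.4], 1],
    [[0.3855, -0.2986, -0.083], [0, 0, -72.4], 1],
  ],
)

```text
time_s: 2.5
tool_pos: [0.5198, 0.1206, 0.2192]
ee_rot: [-0.002, 0.708, -0.706, 0.001]
contact_force: [-0.2, 0.6, 0.6]
width: 0.0854
```

Run:
```python
from h import *
s,p,d=snap('wrist','w1.png')
print(s['tool_pos'],rot(s).as_matrix().round(3),s['joint_positions'])
```

```text
[0.51978905 0.12058178 0.21923987] [[ 0.003 -1.     0.003]
 [-1.    -0.003  0.001]
 [-0.001 -0.003 -1.   ]] [ 5.96281807e-01  1.06442059e-01 -2.61856840e-01  8.48680421e-04
 -1.19928831e+00 -5.93118515e-01]
```

View pics/w1.png

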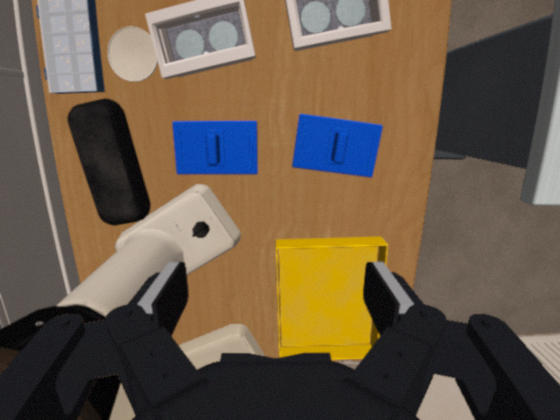

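```bash
cat >> h.py <<'E'
def measure_wrist(fn=None,zl=0.019,zt=0.048,rows=None):
    s,p,d=snap('wrist',fn)
    H,S,V=pick('wrist',p)
    m=(H>105)&(H<128)&(S>150)&(V>50)
    m=cv2.morphologyEx(m.astype(np.uint8),cv2.MORPH_CLOSE,np.ones((5,5)))
    for c in cont(m,600): print('blue',cv2.boundingRect(c),rect('wrist',c,zl,s))
    m=(S<60)&(V>140)
    for c in cont(m,1500): print('white',cv2.boundingRect(c),rect('wrist',c,zt,s))
    cs,hier=cv2.findContours(m.astype(np.uint8),cv2.RETR_CCOMP,cv2.CHAIN_APPROX_NONE)
    for c,h in zip(cs,hier[0]):
        if h[3]>=0 and cv2.contourArea(c)>1000: print('  hole',cv2.boundingRect(c),rect('wrist',c,zt,s))
    m=(H>18)&(H<34)&(S>180)&(V>80)
    for c in cont(m,2000): print('yellow',cv2.boundingRect(c),rect('wrist',c,0.03,s))
    return s,p,d
E
python3 - <<'E'
from h import *
measure_wrist()
E
```

```text
blue (174, 121, 83, 52) (0.595, 0.0818, 101.6, 63.1, -0.2)
blue (293, 114, 89, 62) (0.4445, 0.079, 102.1, 64.3, -6.9)
white (417, 375, 57, 45) (0.2353, 0.4673, 102.7, 95.3, -4.5)
white (180, 324, 83, 44) (0.5995, 0.3617, 105.9, 63.7, 21.1)
white (534, 78, 26, 126) (0.192, 0.0729, 154.2, 35.3, -75.7)
white (286, 0, 105, 47) (0.4546, -0.0593, 104.7, 46.6, 11.1)
white (109, 0, 146, 81) (0.6258, -0.0346, 156.9, 66.1, 12.0)
white (39, 0, 58, 93) (0.7494, -0.0335, 96.9, 57.2, 90.0)
white (14, 0, 226, 314) (0.6894, 0.1156, 389.2, 254.5, 87.3)
  hole (153, 1, 94, 62) (0.5999, -0.0415, 95.0, 43.0, 11.8)
yellow (275, 235, 113, 124) (0.4421, 0.297, 202.7, 150.9, -88.1)
```

>>> play_rows(
  commands=[
    [[0.0, -0.11, -0.03], [0, 0, 0], 1],
    [[0.0, -0.11, -0.03], [0, 0, 0], 1],
    [[0.0, -0.11, -0.03], [0, 0, 0], 1],
  ],
)

```text
time_s: 2.98
tool_pos: [0.5187, 0.0097, 0.1923]
ee_rot: [-0.004, 0.708, -0.706, 0.001]
contact_force: [0.4, 0.5, 0.2]
width: 0.0851
```

Run:
```python
from h import *
s,p,d=measure_wrist('w2.png'); print(s['tool_pos'])
```

```text
blue (174, 214, 83, 49) (0.5948, 0.0821, 101.9, 65.6, 0.3)
blue (292, 208, 88, 57) (0.4447, 0.0787, 102.1, 64.7, -7.0)
white (417, 374, 57, 46) (0.2577, 0.3217, 94.2, 89.5, -4.3)
white (77, 374, 57, 46) (0.7842, 0.3282, 97.1, 90.2, 5.8)
white (173, 268, 67, 86) (0.622, 0.1696, 101.2, 95.1, 31.6)
white (529, 166, 31, 116) (0.195, 0.061, 154.7, 41.8, -73.2)
white (108, 100, 146, 82) (0.6235, -0.0359, 154.0, 68.5, 10.2)
white (34, 85, 63, 100) (0.7477, -0.047, 104.8, 56.9, -89.9)
white (282, 71, 108, 84) (0.4564, -0.0689, 104.1, 65.8, 11.3)
white (29, 15, 53, 60) (0.7452, -0.1397, 56.3, 56.2, 76.7)
  hole (152, 111, 94, 57) (0.6, -0.0421, 93.9, 41.5, 11.9)
  hole (292, 80, 89, 63) (0.456, -0.0708, 87.1, 48.4, 11.4)
yellow (275, 314, 104, 56) (0.4484, 0.2325, 142.0, 94.7, 0.2)
[0.51871275 0.00969274 0.19230226]
```

View pics/w2.png

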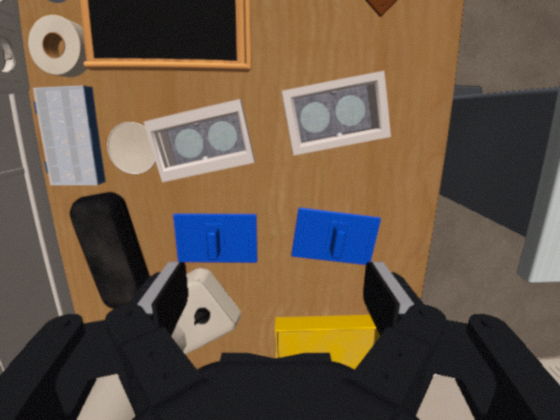

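>>> play_rows(
  commands=[
    [[-0.074, 0.069, -0.09], [0, 0, -7], 0],
    [[-0.074, 0.069, -0.09], [0, 0, -7], 0],
    [[-0.074, 0.069, -0.12], [0, 0, -7], 0],
    [[-0.074, 0.069, -0.145], [0, 0, -7], 0],
    [[-0.074, 0.069, -0.168], [0, 0, -7], 0],
    [[-0.074, 0.069, -0.168], [0, 0, -7], 0],
    [[-0.074, 0.069, -0.168], [0, 0, -7], -1],
    [[-0.074, 0.069, -0.168], [0, 0, -7], -1],
    [[-0.074, 0.069, -0.168], [0, 0, -7], -1],
    [[-0.074, 0.069, -0.168], [0, 0, -7], -1],
    [[-0.074, 0.069, -0.168], [0, 0, -7], -1],
  ],
)

```text
time_s: 4.4
tool_pos: [0.4455, 0.0798, 0.025]
ee_rot: [0.005, -0.664, 0.748, -0.002]
contact_force: [0.0, -0.2, 0.6]
width: 0.0002
```

Run:
```python
from h import *
s,p,d=snap('wrist','w3.png')
print(s['tool_pos'],s['width'],rot(s).as_matrix().round(3))
H,S,V=pick('wrist',p)
for u,v in [(320,200),(280,250),(230,230),(280,150)]: print(d[v,u],withdepth('wrist',[(u,v)],[d[v,u]],s).round(4))
```

```text
[0.44554065 0.07978509 0.02496377] 0.0002229692465240345 [[-0.118 -0.993  0.009]
 [-0.993  0.118  0.003]
 [-0.004 -0.009 -1.   ]]
0.1924477 [[0.4143 0.0592 0.0191]]
0.15117434 [[0.4413 0.069  0.0665]]
0.19834201 [[0.4743 0.0725 0.0197]]
0.20190983 [[4.36e-01 2.70e-02 4.00e-04]]
```

View pics/w3.png

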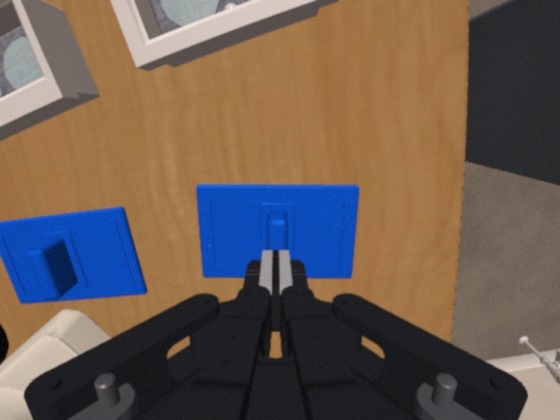

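```bash
python3 - <<'E'
from h import *
s,p,d=measure_wrist()
px=[(198,185),(358,186),(352,278),(203,278),(277,212)]
print(onplane('wrist',px[:4],.019,s).round(4)); print(onplane('wrist',px[4:],.043,s).round(4))
m,T=c2w('wrist',s)
# project TCP & points
V=np.linalg.inv(T)
for P in ([*s['tool_pos']],[.4447,.0787,.043],[.4447,.0607,.043],[.4447,.0967,.043]):
    c=V@np.r_[P,1]; 
    q=cv2.projectPoints(np.array([[c[0],-c[1],-c[2]]]),np.zeros(3),np.zeros(3),np.array(m['K']),np.array(m['dist']))[0].ravel();print(P,q)
z=d[195:280:6,277];
print([tuple(withdepth('wrist',[(277,v)],[d[v,277]],s)[0].round(3)) for v in range(190,290,8)])
E
python3 - <<'E'
from h import *
s,p,d=snap('wrist')
cv2.imwrite('pics/w3z.png',cv2.resize(p[170:350,190:370],None,fx=4,fy=4,interpolation=cv2.INTER_CUBIC)[:600,:,::-1])
E
```

```text
blue (0, 207, 146, 96) (0.5945, 0.0811, 105.2, 64.9, -0.0)
blue (197, 185, 162, 93) (0.4442, 0.0784, 102.2, 64.7, -6.9)
white (487, 336, 73, 84) (0.2687, 0.2073, 104.8, 46.7, -61.2)
white (0, 309, 110, 111) (0.6275, 0.1541, 145.8, 43.3, 38.6)
white (111, 0, 204, 67) (0.4615, -0.0365, 95.1, 29.7, -8.1)
white (0, 0, 63, 126) (0.5678, -0.0396, 51.4, 41.4, -78.1)
[[0.4896 0.0405 0.019 ]
 [0.3898 0.0529 0.019 ]
 [0.3964 0.1176 0.019 ]
 [0.4991 0.1058 0.019 ]]
[[0.4414 0.0565 0.043 ]]
[np.float64(0.4455297597871092), np.float64(0.07980105245881766), np.float64(0.024923774528311265)] [274.90492012 238.77534391]
[0.4447, 0.0787, 0.043] [275.79410281 248.82348182]
[0.4447, 0.0607, 0.043] [272.02858221 219.7540098 ]
[0.4447, 0.0967, 0.043] [279.33150068 276.09236912]
[(np.float64(0.441), np.float64(0.049), np.float64(0.019)), (np.float64(0.441), np.float64(0.055), np.float64(0.02)), (np.float64(0.442), np.float64(0.059), np.float64(0.021)), (np.float64(0.442), np.float64(0.062), np.float64(0.03)), (np.float64(0.442), np.float64(0.063), np.float64(0.042)), (np.float64(0.443), np.float64(0.067), np.float64(0.043)), (np.float64(0.443), np.float64(0.072), np.float64(0.043)), (np.float64(0.444), np.float64(0.077), np.float64(0.044)), (np.float64(0.443), np.float64(0.069), np.float64(0.071)), (np.float64(0.443), np.float64(0.069), np.float64(0.08)), (np.float64(0.443), np.float64(0.068), np.float64(0.089)), (np.float64(0.443), np.float64(0.069), np.float64(0.094)), (np.float64(0.443), np.float64(0.069), np.float64(0.101))]
```

View pics/w3z.png

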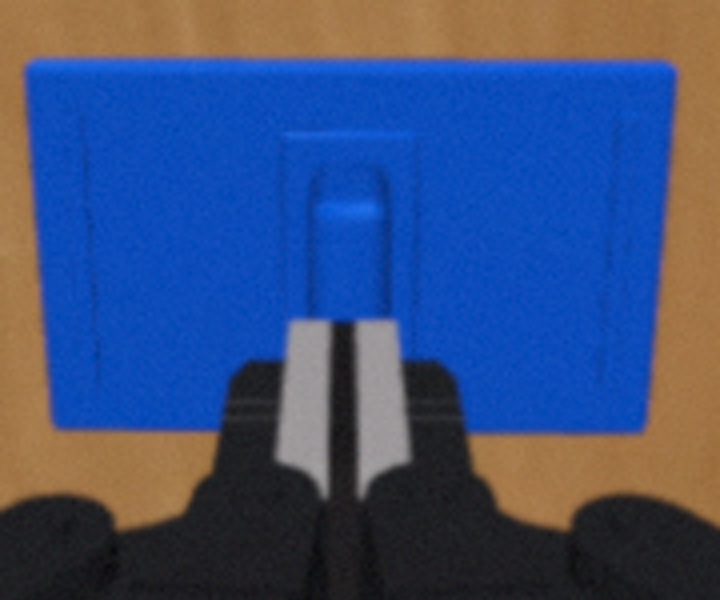

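Run:
```python
from h import *
s,p,d=snap('scene')
m=cams.camera_model('scene')
for P in ([*s['tool_pos']],[.4447,.0787,.043],[.4455,.0798,.066]):
    c=np.array(m['view'])@np.r_[P,1]
    print(cv2.projectPoints(np.array([[c[0],-c[1],-c[2]]]),np.zeros(3),np.zeros(3),np.array(m['K']),np.array(m['dist']))[0].ravel())
cv2.imwrite('pics/s3z.png',cv2.resize(p[110:260,150:300],None,fx=4,fy=4,interpolation=cv2.INTER_CUBIC)[:,:,::-1])
```

```text
[219.06217067 214.14450326]
[218.79500328 208.95255193]
[218.45656028 201.76558374]
```

View pics/s3z.png

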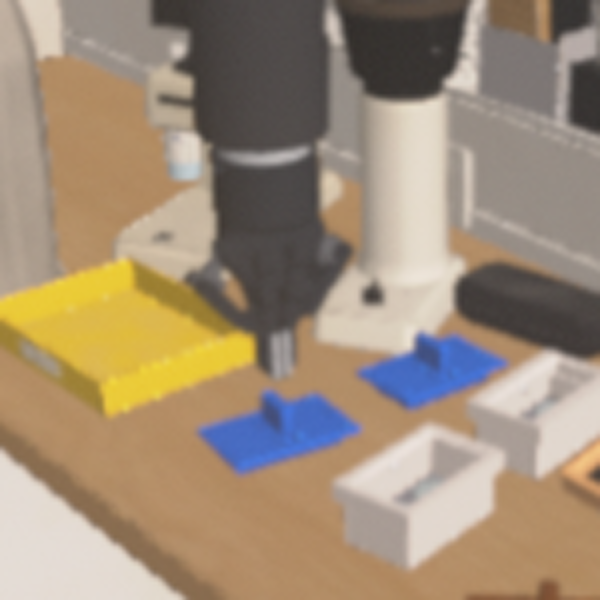

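Run:
```python
from h import *
s,p,d=snap('wrist')
for u in (267,285):
  print([(v,*(withdepth('wrist',[(u,v)],[d[v,u]],s)[0]-s['tool_pos']).round(4)) for v in range(244,262,2)], [tuple(p[v,u]) for v in (246,250,254)])
```

```text
[(244, np.float64(0.004), np.float64(-0.0039), np.float64(0.0162)), (246, np.float64(0.0042), np.float64(-0.0025), np.float64(0.0159)), (248, np.float64(0.0044), np.float64(-0.001), np.float64(0.0154)), (250, np.float64(0.0021), np.float64(-0.012), np.float64(0.0426)), (252, np.float64(0.002), np.float64(-0.0123), np.float64(0.0456)), (254, np.float64(0.002), np.float64(-0.0117), np.float64(0.0466)), (256, np.float64(0.0019), np.float64(-0.012), np.float64(0.0494)), (258, np.float64(0.0019), np.float64(-0.0114), np.float64(0.0503)), (260, np.float64(0.0018), np.float64(-0.0116), np.float64(0.0528))] [(np.uint8(6), np.uint8(55), np.uint8(146)), (np.uint8(122), np.uint8(124), np.uint8(145)), (np.uint8(156), np.uint8(153), np.uint8(154))]
[(244, np.float64(-0.0065), np.float64(-0.0032), np.float64(0.0173)), (246, np.float64(-0.0064), np.float64(-0.0025), np.float64(0.0186)), (248, np.float64(-0.0062), np.float64(-0.0007), np.float64(0.0174)), (250, np.float64(-0.0067), np.float64(-0.0109), np.float64(0.0424)), (252, np.float64(-0.0067), np.float64(-0.0106), np.float64(0.0441)), (254, np.float64(-0.0066), np.float64(-0.0109), np.float64(0.0469)), (256, np.float64(-0.0066), np.float64(-0.0107), np.float64(0.0487)), (258, np.float64(-0.0065), np.float64(-0.0107), np.float64(0.0508)), (260, np.float64(-0.0065), np.float64(-0.0109), np.float64(0.0533))] [(np.uint8(3), np.uint8(60), np.uint8(151)), (np.uint8(126), np.uint8(126), np.uint8(148)), (np.uint8(158), np.uint8(153), np.uint8(155))]
```

>>> play_rows(
  commands=[
    [[0, 0, 0.02], [0, 0, 0], 0],
    [[0, 0, 0.02], [0, 0, 0], 0],
    [[0, 0, 0.02], [0, 0, 0], 0],
    [[0, 0, 0.0], [0, 0, 0], 0],
    [[0, 0, -0.02], [0, 0, 0], 0],
    [[0, 0, -0.03], [0, 0, 0], 0],
    [[0, 0, -0.03], [0, 0, 0], 0],
  ],
)

```text
time_s: 5.52
tool_pos: [0.4448, 0.0794, -0.006]
ee_rot: [0.003, -0.664, 0.748, -0.002]
contact_force: [0.3, 0.4, 0.5]
width: 0.0423
```

Run:
```python
from h import *
s,p,d=snap('wrist','w4.png'); print(s['tool_pos'],s['contact_force'],s['width'])
s,p,d=snap('scene')
cv2.imwrite('pics/s4z.png',cv2.resize(p[110:260,150:300],None,fx=4,fy=4,interpolation=cv2.INTER_CUBIC)[:,:,::-1])
```

```text
[ 0.44484483  0.07936911 -0.00597905] [0.32919409 0.35581357 0.49807859] 0.04234096048640533
```

View pics/w4.png

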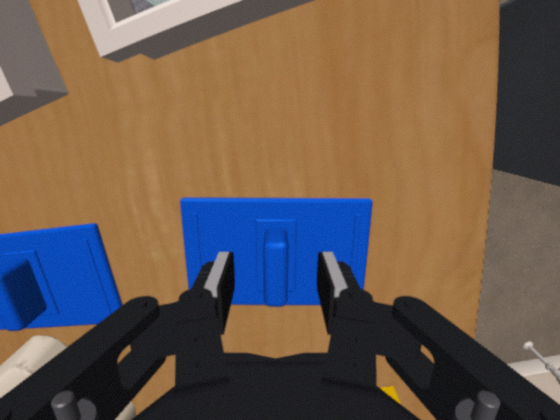

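View pics/s4z.png

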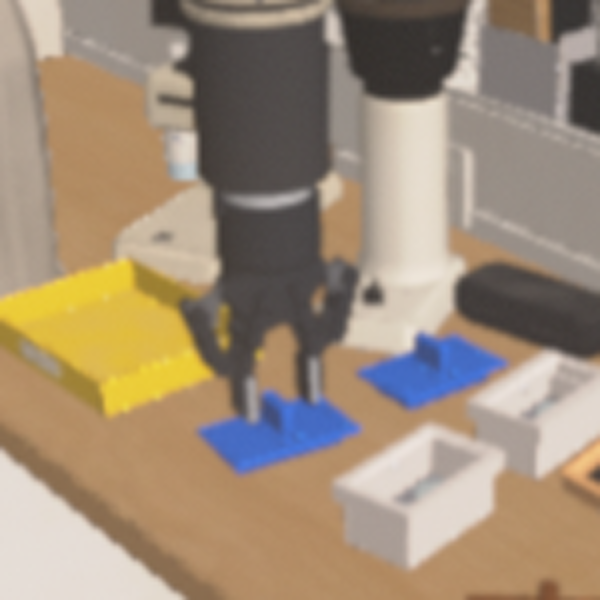

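>>> play_rows(
  commands=[
    [[0, 0, -0.012], [0, 0, 0], 0],
    [[0, 0, -0.012], [0, 0, 0], -1],
    [[0, 0, -0.012], [0, 0, 0], -1],
    [[0, 0, -0.012], [0, 0, 0], -1],
    [[0, 0, -0.012], [0, 0, 0], -1],
    [[0, 0, -0.012], [0, 0, 0], -1],
  ],
)

```text
time_s: 6.38
tool_pos: [0.4457, 0.0799, -0.0168]
ee_rot: [0.004, -0.664, 0.748, -0.002]
contact_force: [-0.0, -0.2, 3.5]
width: 0.0104
```

>>> play_rows(
  commands=[
    [[0, 0, 0.05], [0, 0, 0], -1],
    [[0, 0, 0.1], [0, 0, 0], -1],
    [[0.04, 0, 0.14], [0, 0, 7], -1],
    [[0.04, 0, 0.14], [0, 0, 7], -1],
    [[0.04, 0, 0.14], [0, 0, 7], -1],
  ],
)

```text
time_s: 7.0
tool_pos: [0.485, 0.0796, 0.1224]
ee_rot: [-0.004, 0.708, -0.706, 0.001]
contact_force: [-0.9, -0.0, -1.4]
width: 0.0111
```

```bash
cat >> h.py <<'E'
def tubs(s,p,blank=None):
    H,S,V=pick('w',p); m=((S<60)&(V>140)).astype(np.uint8)
    if blank: cv2.circle(m,blank[:2],blank[2],0,-1)
    cs=cont(m,1500)
    for c in cs:
        r=rect('wrist',c,0.048,s)
        if abs(r[2]-104)<6 and abs(r[3]-66)<6: print('tub',cv2.boundingRect(c),r)
E
python3 - <<'E'
from h import *
s,p,d=measure_wrist('w5.png'); print(s['tool_pos'],rot(s).as_matrix().round(3),s['width'],s['contact_force'])
E
```

```text
blue (110, 166, 268, 152) (0.5181, 0.1329, 282.8, 151.4, -12.8)
white (0, 240, 183, 180) (0.723, 0.2351, 354.1, 81.0, 39.2)
white (242, 0, 146, 76) (0.4548, -0.0634, 104.0, 54.8, 11.2)
white (28, 0, 176, 117) (0.6192, -0.0362, 144.7, 66.2, 11.9)
  hole (70, 14, 123, 84) (0.5992, -0.0418, 93.1, 42.4, 11.8)
[0.48496971 0.07958999 0.12244738] [[ 0.002 -1.     0.008]
 [-1.    -0.002  0.004]
 [-0.004 -0.008 -1.   ]] 0.011109803708744833 [-0.93478061 -0.03323406 -1.35176918]
```

View pics/w5.png

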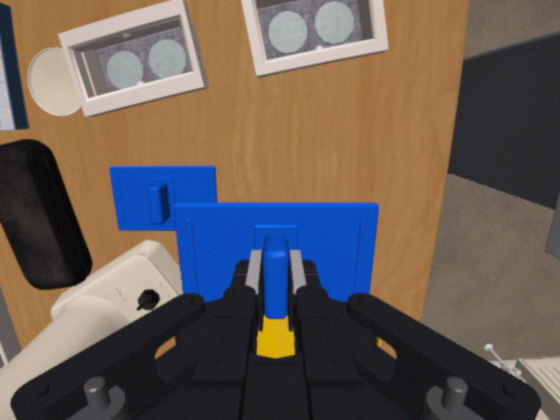

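Run:
```python
from h import *
p=cv2.imread('pics/w5.png')[:,:,::-1].copy()
s=manip.get_state()
H,S,V=pick('w',p); m=((S<60)&(V>140)).astype(np.uint8)
cv2.fillPoly(m,[np.array([[0,0],[46,0],[60,36],[88,116],[88,200],[0,200]])],0)
for c in cont(m,1500):
    print(cv2.boundingRect(c),rect('wrist',c,.048,s))
b=((H>105)&(H<128)&(S>150)&(V>50))
cols=np.where(b[210,230:])[0]+230; print('row210 right',cols.max())
zl=s['tool_pos'][2]+.0358
for v in (206,215,225,240,260,280): 
    c=np.where(b[v,:])[0]; print(v,c.min(),c.max())
for u in (200,230,330,360):
    c=np.where(b[190:,u])[0]+190; print(u,c.min())
print(onplane('wrist',[(177,203),(378,203)],zl,s)-s['tool_pos'], onplane('wrist',[(276,203)],zl,s)-s['tool_pos'])
```

```text
(0, 240, 183, 180) (0.7216, 0.2343, 352.5, 80.7, 39.2)
(242, 0, 146, 76) (0.4543, -0.0636, 103.8, 54.8, 11.2)
(60, 0, 144, 116) (0.598, -0.0407, 102.6, 66.1, 12.0)
row210 right 377
206 115 377
215 117 377
225 118 376
240 178 374
260 180 372
280 182 369
200 190
230 203
330 203
360 203
[[ 0.04856854 -0.03364721  0.0358    ]
 [-0.0514265  -0.03408472  0.0358    ]] [[-0.00077923 -0.03383779  0.0358    ]]
```

>>> play_rows(
  commands=[
    [[-0.027, -0.148, 0.0], [0, 0, 11.2], -1],
    [[-0.027, -0.148, 0.0], [0, 0, 11.2], -1],
    [[-0.027, -0.148, -0.05], [0, 0, 11.2], -1],
    [[-0.027, -0.148, -0.08], [0, 0, 11.2], -1],
    [[-0.027, -0.148, -0.086], [0, 0, 11.2], -1],
    [[-0.027, -0.148, -0.086], [0, 0, 11.2], -1],
  ],
)

```text
time_s: 7.8
tool_pos: [0.4573, -0.0684, 0.0359]
ee_rot: [-0.003, 0.774, -0.633, 0.001]
contact_force: [1.2, -1.1, -0.1]
width: 0.0107
```

Run:
```python
from h import *
s,p,d=snap('wrist','w6.png'); print(s['tool_pos'],rot(s).as_rotvec(degrees=True).round(2),s['contact_force'],s['width'])
```

```text
[ 0.45727299 -0.06835191  0.03594234] [-1.3900e+02  1.1379e+02 -1.2000e-01] [ 1.20555835 -1.13463654 -0.0696417 ] 0.010653402705348355
```

View pics/w6.png

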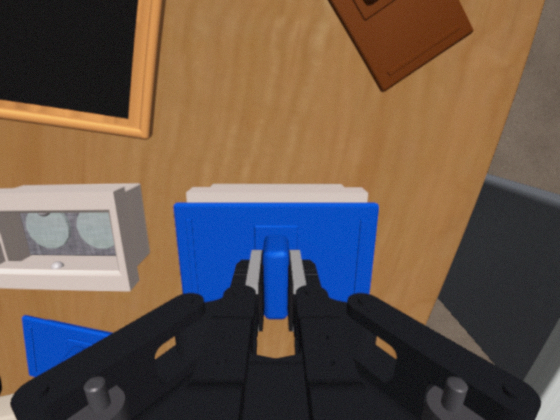

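>>> play_rows(
  commands=[
    [[0, 0, -0.003], [0, 0, 0], -1],
    [[0, 0, -0.006], [0, 0, 0], -1],
    [[0, 0, -0.008], [0, 0, 0], -1],
    [[0, 0, -0.008], [0, 0, 0], -1],
  ],
)

```text
time_s: 8.35
tool_pos: [0.4599, -0.0677, 0.0302]
ee_rot: [-0.005, 0.774, -0.633, 0.002]
contact_force: [-2.8, 1.5, 12.1]
width: 0.0111
```

>>> play_rows(
  commands=[
    [[0, 0, 0.05], [0, 0, 0], -1],
    [[0.07, 0.0137, 0.05], [0, 0, 0.7], -1],
    [[0.14, 0.0274, 0.05], [0, 0, 0.7], -1],
    [[0.14, 0.0274, 0.03], [0, 0, 0.7], -1],
    [[0.14, 0.0274, 0.006], [0, 0, 0.7], -1],
    [[0.14, 0.0274, 0.006], [0, 0, 0.7], -1],
    [[0.14, 0.0274, 0.006], [0, 0, 0.7], -1],
  ],
)

```text
time_s: 9.22
tool_pos: [0.6002, -0.0403, 0.0371]
ee_rot: [-0.005, 0.778, -0.628, 0.003]
contact_force: [0.2, 0.7, 0.1]
width: 0.0105
```

Run:
```python
from h import *
s,p,d=snap('wrist','w7.png'); print(s['tool_pos'],rot(s).as_rotvec(degrees=True).round(2),s['contact_force'],s['width'])
```

```text
[ 0.6002118  -0.04027577  0.03706591] [-139.6   112.65   -0.5 ] [0.18322615 0.66913014 0.12346468] 0.010536875850098916
```

View pics/w7.png

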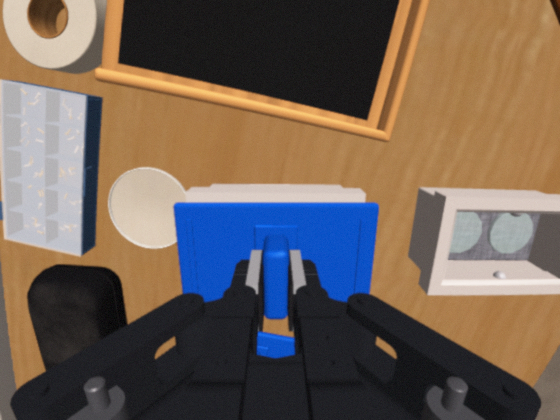

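>>> play_rows(
  commands=[
    [[0, 0, -0.003], [0, 0, 0], -1],
    [[0, 0, -0.006], [0, 0, 0], -1],
    [[0, 0, -0.009], [0, 0, 0], -1],
    [[0, 0, -0.009], [0, 0, 0], -1],
  ],
)

```text
time_s: 9.78
tool_pos: [0.6002, -0.0402, 0.0281]
ee_rot: [-0.006, 0.778, -0.628, 0.003]
contact_force: [-0.4, 0.8, -0.6]
width: 0.0108
```

>>> play_rows(
  commands=[
    [[0, 0, -0.003], [0, 0, 0], -1],
    [[0, 0, -0.006], [0, 0, 0], -1],
    [[0, 0, -0.009], [0, 0, 0], -1],
    [[0, 0, -0.012], [0, 0, 0], -1],
    [[0, 0, -0.012], [0, 0, 0], -1],
    [[0, 0, -0.012], [0, 0, 0], -1],
  ],
)

```text
time_s: 10.52
tool_pos: [0.6003, -0.0403, 0.0171]
ee_rot: [-0.006, 0.778, -0.628, 0.003]
contact_force: [-3.8, 2.5, 10.2]
width: 0.0105
```

>>> play_rows(
  commands=[
    [[0, 0, -0.003], [0, 0, 0], -1],
    [[0, 0, -0.003], [0, 0, 0], -1],
    [[0, 0, -0.003], [0, 0, 0], -1],
    [[0, 0, 0.0], [0, 0, 0], -1],
  ],
)

```text
time_s: 11.02
tool_pos: [0.6, -0.0402, 0.0178]
ee_rot: [-0.006, 0.778, -0.628, 0.003]
contact_force: [-0.6, 0.4, -2.0]
width: 0.0105
```

Run:
```python
from h import *
s,p,d=snap('wrist'); print(s['tool_pos'],s['contact_force'])
for px in [(200,215),(350,215),(200,260),(350,260),(277,193)]:
    v=px[1];u=px[0];print(px,withdepth('wrist',[px],[np.median(d[v-2:v+3,u-2:u+3])],s).round(4))
s,p,d=snap('scene')
cv2.imwrite('pics/s8z.png',cv2.resize(p[130:280,200:350],None,fx=4,fy=4,interpolation=cv2.INTER_CUBIC)[:,:,::-1])
```

```text
[ 0.59999356 -0.04017847  0.01782235] [-0.55161431  0.41832454 -2.04007132]
(200, 215) [[ 0.642  -0.0593  0.0543]]
(350, 215) [[ 0.5685 -0.0752  0.0535]]
(200, 260) [[ 0.6385 -0.0346  0.0544]]
(350, 260) [[ 0.5615 -0.0514  0.0538]]
(277, 193) [[ 0.6047 -0.0684  0.0119]]
```

View pics/s8z.png

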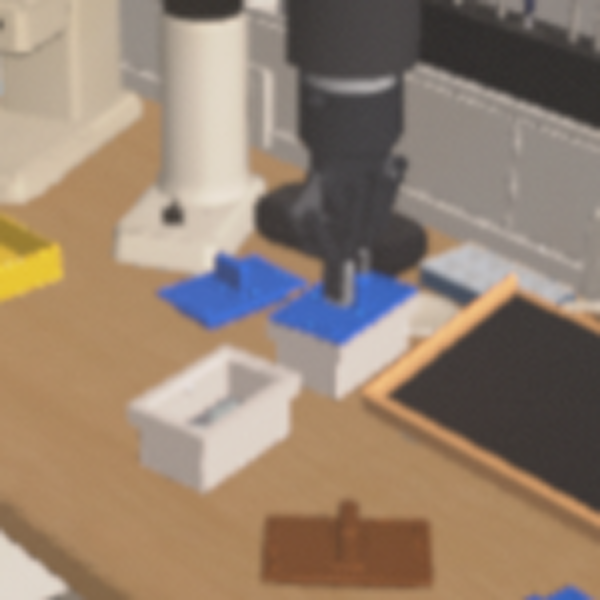

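>>> play_rows(
  commands=[
    [[0, 0, 0.005], [0, 0, 0], -1],
    [[0, 0, 0.015], [0, 0, 0], -1],
    [[0, 0, 0.035], [0, 0, 0], -1],
    [[0, 0, 0.06], [0, 0, 0], -1],
    [[0, 0, 0.09], [0, 0, 0], -1],
    [[0, 0, 0.12], [0, 0, -6], -1],
    [[0, 0, 0.15], [0, 0, -12], -1],
    [[0.0, -0.02, 0.16], [0, 0, -12], -1],
    [[0.0, -0.03, 0.16], [0, 0, -12], -1],
    [[0.0, -0.03, 0.16], [0, 0, -12], -1],
  ],
)

```text
time_s: 12.38
tool_pos: [0.5994, -0.0713, 0.176]
ee_rot: [-0.005, 0.708, -0.706, 0.003]
contact_force: [0.2, 0.8, -2.8]
width: 0.0106
```

Run:
```python
from h import *
s,p,d=measure_wrist('w9.png'); print(s['tool_pos'],s['width'],s['contact_force'],rot(s).as_rotvec(degrees=True).round(2))
```

```text
blue (174, 203, 205, 122) (0.6012, 0.0322, 241.3, 166.5, 0.3)
white (102, 158, 63, 95) (0.7536, -0.054, 105.6, 58.4, 89.9)
white (173, 154, 292, 77) (0.553, -0.0557, 309.3, 72.7, 9.1)
white (99, 90, 60, 58) (0.7494, -0.146, 57.8, 57.0, 69.4)
white (15, 0, 126, 172) (0.8292, -0.193, 172.0, 118.3, 46.9)
[ 0.59944716 -0.07133728  0.17598348] 0.010627366452351383 [ 0.15671436  0.79206869 -2.79712695] [-127.09  126.73   -0.54]
```

View pics/w9.png

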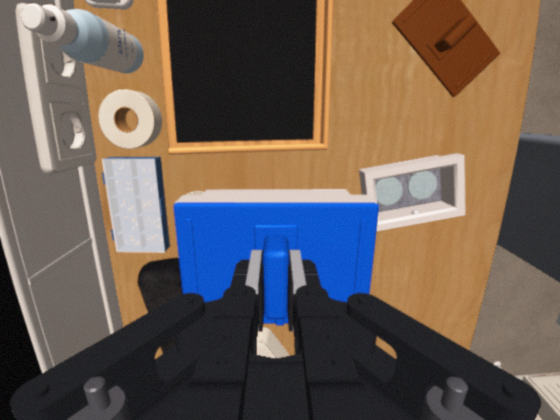

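Run:
```python
from h import *
s=manip.get_state(); _,p,d=snap('wrist')
uv=[(u,v) for u in range(180,312,6) for v in range(10,132,6)]
P=withdepth('wrist',uv,[d[v,u] for u,v in uv],s)
A=np.c_[P[:,:2],np.ones(len(P))]; k,*_=np.linalg.lstsq(A,P[:,2],rcond=None); print('plane',k,np.std(A@k-P[:,2]), np.degrees(np.arctan(k[:2])))
for v in (60,100):
  print([(u,*withdepth('wrist',[(u,v)],[d[v,u]],s)[0].round(4)) for u in list(range(158,176,2))+list(range(312,332,2))])
for u in (200,240,290): print([(v,*withdepth('wrist',[(u,v)],[d[v,u]],s)[0].round(4)) for v in range(134,156,3)])
b=(p.max(2)<40).astype(np.uint8)
c=max(cont(b[:160]),key=cv2.contourArea); print(cv2.boundingRect(c))
s2,pt,dt=snap('top')
uv=[(u,v) for u in range(300,376,5) for v in range(162,198,4)]
P=withdepth('top',uv,[dt[v,u] for u,v in uv]);A=np.c_[P[:,:2],np.ones(len(P))]; k,*_=np.linalg.lstsq(A,P[:,2],rcond=None);print('top plane',k,np.degrees(np.arctan(k[:2])))
print([(u,*withdepth('top',[(u,180)],[dt[180,u]])[0].round(3)) for u in (289,291,293,295,297,376,378,380,382,384)])
```

```text
plane [ 0.24747006  0.03335025 -0.10538272] 0.014900351879388207 [13.89973434  1.91012082]
[(158, np.float64(0.7303), np.float64(-0.2075), np.float64(-0.0008)), (160, np.float64(0.7278), np.float64(-0.2074), np.float64(-0.0002)), (162, np.float64(0.7032), np.float64(-0.1965), np.float64(0.062)), (164, np.float64(0.7005), np.float64(-0.196), np.float64(0.0646)), (166, np.float64(0.6997), np.float64(-0.1965), np.float64(0.0615)), (168, np.float64(0.6978), np.float64(-0.1964), np.float64(0.0617)), (170, np.float64(0.6961), np.float64(-0.1965), np.float64(0.0613)), (172, np.float64(0.6947), np.float64(-0.1967), np.float64(0.0599)), (174, np.float64(0.6926), np.float64(-0.1965), np.float64(0.0606)), (312, np.float64(0.5645), np.float64(-0.2015), np.float64(0.0271)), (314, np.float64(0.5622), np.float64(-0.2019), np.float64(0.0245)), (316, np.float64(0.5601), np.float64(-0.202), np.float64(0.0243)), (318, np.float64(0.558), np.float64(-0.2022), np.float64(0.0235)), (320, np.float64(0.556), np.float64(-0.2022), np.float64(0.0231)), (322, np.float64(0.554), np.float64(-0.2022), np.float64(0.
[... 3230 characters left out ...]
8810056  0.28607177  1.19666065] [-59.35827272  15.96433041]
[(289, np.float64(0.639), np.float64(-0.114), np.float64(0.0)), (291, np.float64(0.63), np.float64(-0.12), np.float64(0.05)), (293, np.float64(0.63), np.float64(-0.126), np.float64(0.048)), (295, np.float64(0.63), np.float64(-0.132), np.float64(0.046)), (297, np.float64(0.63), np.float64(-0.138), np.float64(0.044)), (376, np.float64(0.623), np.float64(-0.386), np.float64(0.04)), (378, np.float64(0.623), np.float64(-0.391), np.float64(0.043)), (380, np.float64(0.623), np.float64(-0.398), np.float64(0.04)), (382, np.float64(0.621), np.float64(-0.402), np.float64(0.052)), (384, np.float64(0.629), np.float64(-0.419), np.float64(-0.0))]
```

>>> play_rows(
  commands=[
    [[0.009, -0.06, 0], [0, -7, 0], -1],
    [[0.017, -0.128, 0], [0, -15, 0], -1],
    [[0.017, -0.128, 0], [0, -15, 0], -1],
    [[0.017, -0.128, -0.05], [0, -15, 0], -1],
    [[0.017, -0.128, -0.087], [0, -15, 0], -1],
    [[0.017, -0.128, -0.087], [0, -15, 0], -1],
    [[0.0215, -0.128, -0.103], [0, -15, 0], -1],
    [[0.0235, -0.128, -0.11], [0, -15, 0], -1],
    [[0.0235, -0.128, -0.11], [0, -15, 0], -1],
  ],
)

```text
time_s: 13.65
tool_pos: [0.6236, -0.1982, 0.0661]
ee_rot: [-0.097, 0.702, -0.699, 0.096]
contact_force: [-0.9, -0.3, -2.3]
width: 0.0109
```

Run:
```python
from h import *
s,p,d=snap('wrist','w10.png'); print(s['tool_pos'],s['contact_force'],rot(s).as_matrix().round(3))
s,p,d=snap('scene'); cv2.imwrite('pics/s10z.png',cv2.resize(p[150:300,250:400],None,fx=4,fy=4,interpolation=cv2.INTER_CUBIC)[:,:,::-1])
```

```text
[ 0.62357625 -0.19815971  0.0661131 ] [-0.87033256 -0.2639501  -2.26488956] [[ 0.005 -0.963  0.269]
 [-1.    -0.004  0.002]
 [-0.001 -0.269 -0.963]]
```

View pics/s10z.png

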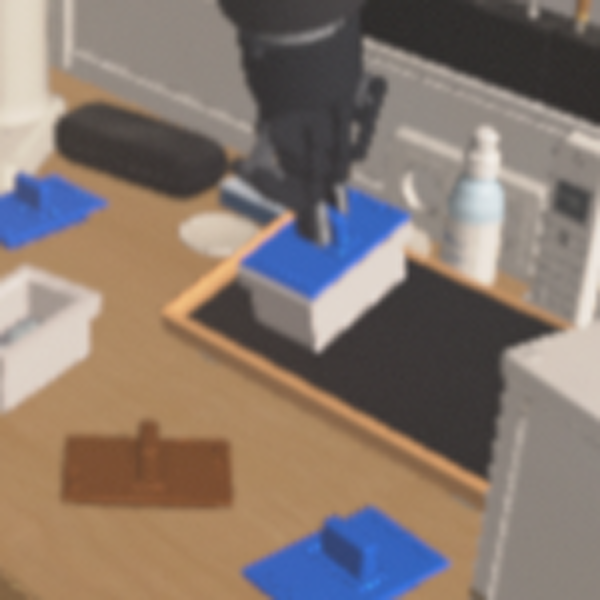

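View pics/w10.png

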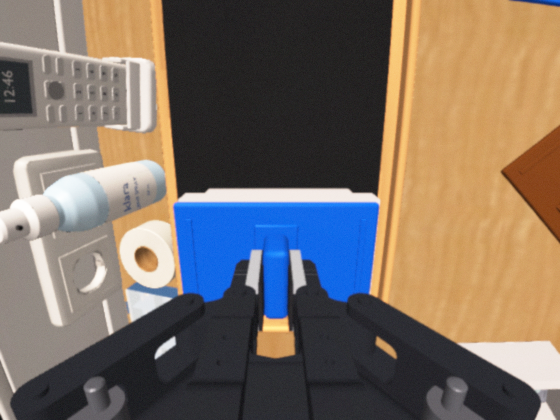

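>>> play_rows(
  commands=[
    [[0.001, 0, -0.004], [0, 0, 0], -1],
    [[0.0015, 0, -0.0065], [0, 0, 0], -1],
    [[0.0015, 0, -0.0065], [0, 0, 0], -1],
  ],
)

```text
time_s: 14.12
tool_pos: [0.6251, -0.1984, 0.0601]
ee_rot: [-0.097, 0.702, -0.699, 0.096]
contact_force: [-0.6, 1.0, -3.0]
width: 0.0105
```

>>> play_rows(
  commands=[
    [[0.0005, 0, -0.0015], [0, 0, 0], -1],
    [[0.001, 0, -0.003], [0, 0, 0], -1],
    [[0.001, 0, -0.003], [0, 0, 0], -1],
  ],
)

```text
time_s: 14.5
tool_pos: [0.626, -0.1989, 0.0593]
ee_rot: [-0.097, 0.702, -0.699, 0.096]
contact_force: [-10.4, 0.6, 16.9]
width: 0.0108
```

Contact. I'll release and retract along the tool axis.

>>> play_rows(
  commands=[
    [[-0.0005, 0, 0.001], [0, 0, 0], -1],
    [[-0.0005, 0, 0.001], [0, 0, 0], 0],
    [[-0.0005, 0, 0.001], [0, 0, 0], 0],
    [[-0.0005, 0, 0.001], [0, 0, 0], 0],
    [[-0.0085, 0, 0.031], [0, 0, 0], 0],
    [[-0.0165, 0, 0.061], [0, 0, 0], 0],
    [[-0.03, 0, 0.1], [0, 7, 0], 0],
    [[-0.03, 0.05, 0.12], [0, 15, 0], 0],
    [[-0.03, 0.1, 0.13], [0, 15, 0], 0],
    [[-0.03, 0.1, 0.13], [0, 15, 0], 0],
  ],
)

```text
time_s: 15.75
tool_pos: [0.5972, -0.0959, 0.1899]
ee_rot: [-0.006, 0.71, -0.704, 0.004]
contact_force: [0.4, -0.2, -0.2]
width: 0.0424
```

Run:
```python
from h import *
s,p,d=measure_wrist('w11.png'); print(s['tool_pos'],s['contact_force'],rot(s).as_matrix().round(3))
s,p,d=snap('scene'); cv2.imwrite('pics/s11z.png',cv2.resize(p[130:330,170:400],None,fx=3,fy=3,interpolation=cv2.INTER_CUBIC)[:,:,::-1])
```

```text
blue (240, 290, 77, 44) (0.5949, 0.0821, 101.7, 69.2, -0.2)
blue (191, 37, 122, 86) (0.6254, -0.2098, 129.6, 88.3, 0.6)
white (179, 207, 47, 46) (0.6823, -0.0468, 55.3, 53.2, 87.6)
white (111, 176, 59, 89) (0.7535, -0.0558, 106.2, 57.8, 89.9)
white (354, 175, 99, 73) (0.4539, -0.0733, 107.3, 73.2, 11.1)
white (108, 113, 56, 54) (0.7496, -0.1483, 58.7, 57.0, 72.8)
white (31, 5, 116, 187) (0.8285, -0.1905, 175.3, 112.9, 49.1)
  hole (369, 185, 75, 43) (0.4527, -0.0734, 84.3, 46.4, 9.6)
[ 0.59718581 -0.09591431  0.18992548] [ 0.40058331 -0.21974677 -0.23803268] [[ 0.008 -1.     0.014]
 [-1.    -0.008  0.002]
 [-0.002 -0.014 -1.   ]]
```

View pics/s11z.png

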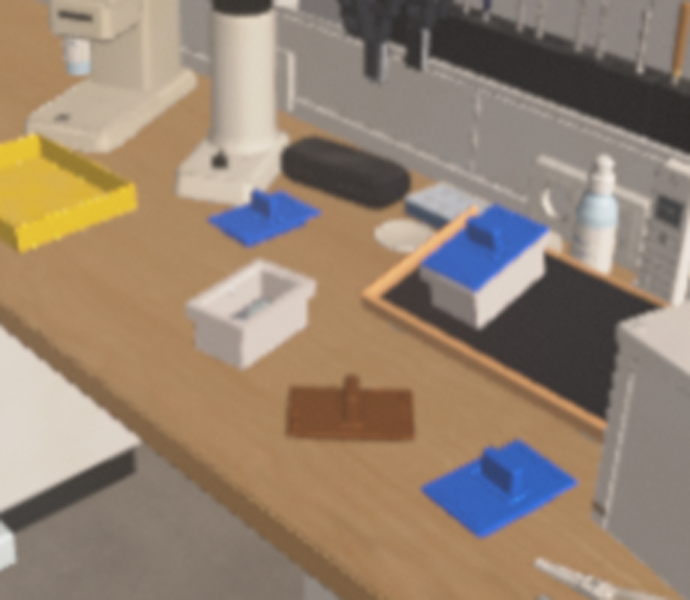

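View pics/w11.png

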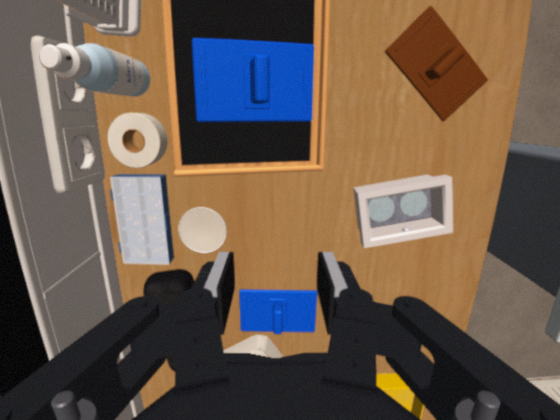

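>>> play_rows(
  commands=[
    [[0, 0.06, 0], [0, 0.8, -0.5], 0],
    [[0, 0.12, 0], [0, 0.8, -0.5], 0],
    [[-0.0005, 0.178, 0], [0, 0.8, -0.5], 0],
    [[-0.0005, 0.178, -0.06], [0, 0.8, -0.5], 0],
    [[-0.0005, 0.178, -0.12], [0, 0.8, -0.5], 0],
    [[-0.0005, 0.178, -0.17], [0, 0.8, -0.5], 0],
    [[-0.0005, 0.178, -0.2], [0, 0.8, -0.5], 0],
    [[-0.0005, 0.178, -0.208], [0, 0.8, -0.5], 0],
    [[-0.0005, 0.178, -0.208], [0, 0.8, -0.5], 0],
    [[-0.0005, 0.178, -0.208], [0, 0.8, -0.5], -1],
    [[-0.0005, 0.178, -0.208], [0, 0.8, -0.5], -1],
    [[-0.0005, 0.178, -0.208], [0, 0.8, -0.5], -1],
    [[-0.0005, 0.178, -0.208], [0, 0.8, -0.5], -1],
    [[-0.0005, 0.178, -0.208], [0, 0.8, -0.5], -1],
  ],
)

```text
time_s: 17.6
tool_pos: [0.5964, 0.0798, -0.0179]
ee_rot: [0.001, -0.706, 0.708, 0.001]
contact_force: [-0.5, -2.1, 5.7]
width: 0.011
```

>>> play_rows(
  commands=[
    [[0, 0, 0.05], [0, 0, 0], -1],
    [[0, 0, 0.1], [0, 0, 0], -1],
    [[-0.04, -0.02, 0.14], [0, 0, 0], -1],
    [[-0.1, -0.04, 0.14], [0, 0, 0], -1],
    [[-0.11, -0.04, 0.14], [0, 0, 0], -1],
    [[-0.11, -0.04, 0.14], [0, 0, 0], -1],
  ],
)

```text
time_s: 18.35
tool_pos: [0.4863, 0.04, 0.1227]
ee_rot: [0.001, -0.706, 0.708, 0.0]
contact_force: [0.3, 0.0, -0.6]
width: 0.0106
```

```bash
cat >> h.py <<'E'
def held(s,p,dz=.0358):
    H,S,V=pick('w',p); b=((H>105)&(H<128)&(S>150)&(V>50))
    tops=[np.where(b[190:230,u])[0].min()+190 for u in (200,230,320,350)]
    c=np.where(b[208])[0]; c=c[(c>150)&(c<400)]
    print('held tops',tops,'row208',c.min(),c.max())
    v=np.mean(tops)-.5
    q=onplane('wrist',[(c.min()-.5,208),(c.max()+.5,208),((c.min()+c.max())/2,v)],s['tool_pos'][2]+dz,s)-s['tool_pos']
    print('  edges rel',q.round(4)[:,:2])
E
python3 - <<'E'
from h import *
s,p,d=snap('wrist','w12.png'); tubs(s,p); held(s,p); print(s['tool_pos'],s['width'],rot(s).as_matrix().round(3))
E
```

```text
tub (245, 14, 144, 113) (0.452, -0.0698, 103.9, 65.9, 11.2)Traceback (most recent call last):
  File "<stdin>", line 2, in <module>
  File "h.py", line 76, in held
    print('held tops',tops,'row208',c.min(),c.max())
                                    ~~~~~^^
    return umr_minimum(a, axis, None, out, keepdims, initial, where)
ValueError: zero-size array to reduction operation minimum which has no identity
```

View pics/w12.png

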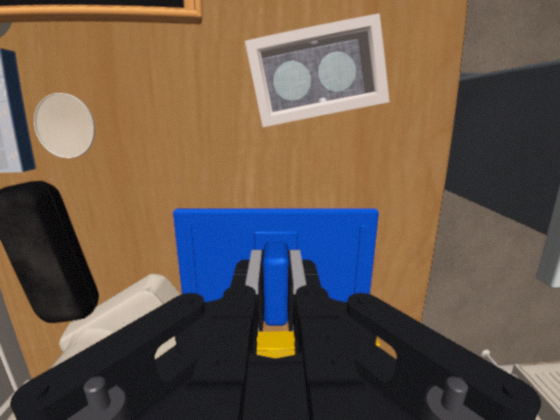

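>>> play_rows(
  commands=[
    [[-0.0324, -0.06, 0.0], [0, 0, 6], -1],
    [[-0.0324, -0.112, 0.0], [0, 0, 11.4], -1],
    [[-0.0324, -0.112, -0.05], [0, 0, 11.4], -1],
    [[-0.0324, -0.112, -0.08], [0, 0, 11.4], -1],
    [[-0.0324, -0.112, -0.086], [0, 0, 11.4], -1],
    [[-0.0324, -0.112, -0.086], [0, 0, 11.4], -1],
  ],
)

```text
time_s: 19.15
tool_pos: [0.4557, -0.0716, 0.0365]
ee_rot: [-0.001, 0.773, -0.634, -0.0]
contact_force: [0.2, 0.0, 0.0]
width: 0.0109
```

Run:
```python
from h import *
s,p,d=snap('wrist','w13.png'); print(s['tool_pos'],rot(s).as_matrix().round(3),s['contact_force'],s['width'])
```

```text
[ 0.45573969 -0.0715532   0.0365069 ] [[ 0.197 -0.98   0.   ]
 [-0.98  -0.197  0.002]
 [-0.002 -0.001 -1.   ]] [0.20851643 0.04474291 0.01036981] 0.010931848103900847
```

View pics/w13.png

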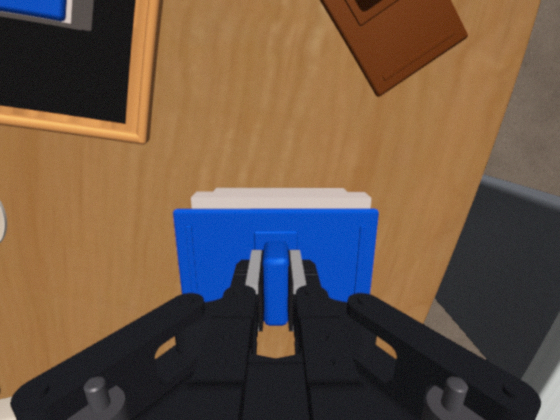

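>>> play_rows(
  commands=[
    [[-0.0024, -0.0005, 0], [0, 0, 0], -1],
    [[-0.0024, -0.0005, -0.003], [0, 0, 0], -1],
    [[-0.0024, -0.0005, -0.006], [0, 0, 0], -1],
    [[-0.0024, -0.0005, -0.009], [0, 0, 0], -1],
    [[-0.0024, -0.0005, -0.009], [0, 0, 0], -1],
  ],
)

```text
time_s: 19.82
tool_pos: [0.4534, -0.072, 0.0278]
ee_rot: [-0.001, 0.774, -0.634, -0.0]
contact_force: [0.4, -0.5, -0.7]
width: 0.0108
```

>>> play_rows(
  commands=[
    [[0, 0, -0.003], [0, 0, 0], -1],
    [[0, 0, -0.006], [0, 0, 0], -1],
    [[0, 0, -0.009], [0, 0, 0], -1],
    [[0, 0, -0.012], [0, 0, 0], -1],
    [[0, 0, -0.014], [0, 0, 0], -1],
    [[0, 0, -0.014], [0, 0, 0], -1],
    [[0, 0, -0.014], [0, 0, 0], -1],
  ],
)

```text
time_s: 20.7
tool_pos: [0.4534, -0.072, 0.016]
ee_rot: [-0.001, 0.774, -0.633, 0.0]
contact_force: [-12.4, 4.2, 34.6]
width: 0.0106
```

>>> play_rows(
  commands=[
    [[0, 0, 0.002], [0, 0, 0], -1],
    [[0, 0, 0.012], [0, 0, 0], -1],
    [[0, 0, 0.03], [0, 0, 0], -1],
    [[0, 0, 0.06], [0, 0, -4], -1],
    [[0, 0, 0.1], [0, 0, -11.4], -1],
    [[0, -0.02, 0.15], [0, 0, -11.4], -1],
    [[0.02, -0.06, 0.19], [0, 0, -11.4], -1],
    [[0.05, -0.11, 0.195], [0, 0, -11.4], -1],
    [[0.08, -0.15, 0.195], [0, 0, -11.4], -1],
    [[0.08, -0.15, 0.195], [0, 0, -11.4], -1],
  ],
)

```text
time_s: 21.95
tool_pos: [0.5343, -0.2245, 0.2099]
ee_rot: [0.0, -0.706, 0.708, 0.0]
contact_force: [-0.4, 0.4, -1.4]
width: 0.0108
```

Run:
```python
from h import *
s,p,d=snap('wrist','w14.png'); print(s['tool_pos'],rot(s).as_matrix().round(3),s['contact_force'],s['width'])
```

```text
[ 0.53434047 -0.22448618  0.20990806] [[-0.003 -1.    -0.   ]
 [-1.     0.003  0.001]
 [-0.001  0.    -1.   ]] [-0.44165759  0.44549558 -1.43290483] 0.010828053416024505
```

View pics/w14.png

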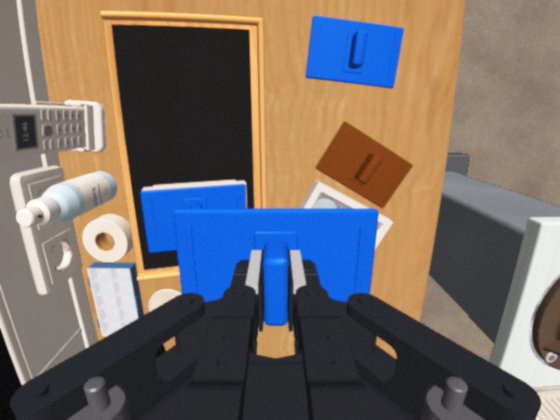

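Run:
```python
from h import *
s,p,d=snap('scene'); cv2.imwrite('pics/s14z.png',cv2.resize(p[130:330,170:400],None,fx=3,fy=3,interpolation=cv2.INTER_CUBIC)[:,:,::-1])
```

```text
(no output)
```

View pics/s14z.png

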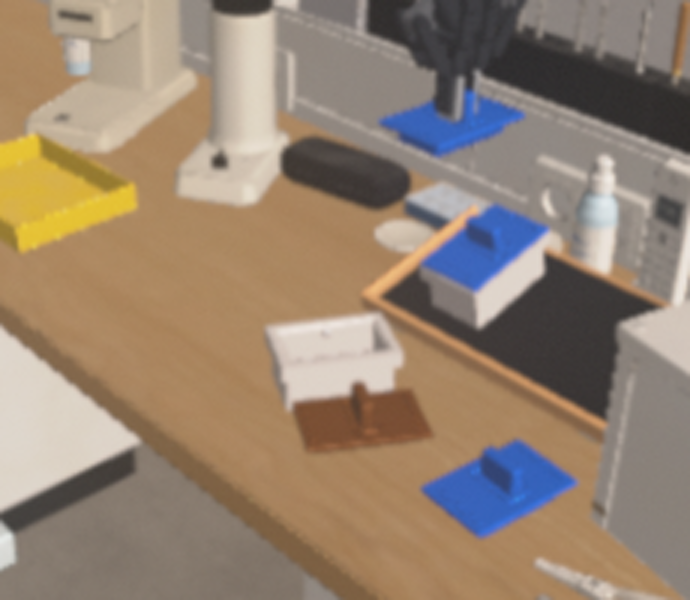

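>>> play_rows(
  commands=[
    [[-0.03, 0.06, 0], [0, 0, 0], -1],
    [[-0.06, 0.12, 0], [0, 0, 0], -1],
    [[-0.08, 0.19, -0.03], [0, 0, 0], -1],
    [[-0.08, 0.24, -0.06], [0, 0, 0], -1],
    [[-0.08, 0.24, -0.06], [0, 0, 0], -1],
  ],
)

```text
time_s: 22.68
tool_pos: [0.4508, 0.0202, 0.1497]
ee_rot: [-0.001, 0.708, -0.706, -0.001]
contact_force: [0.1, -0.5, 0.2]
width: 0.0106
```

Run:
```python
from h import *
s,p,d=measure_wrist('w15.png'); tubs(s,p); print(s['tool_pos'],rot(s).as_matrix().round(3),s['contact_force'],s['width'])
```

```text
blue (174, 209, 204, 116) (0.45, 0.1131, 221.3, 146.8, 0.1)
white (500, 360, 60, 60) (0.0914, 0.2715, 171.3, 60.7, -45.9)
white (0, 277, 165, 143) (0.7186, 0.2214, 342.1, 58.7, 39.7)
white (26, 116, 54, 57) (0.6617, -0.0323, 54.4, 52.7, -1.8)
white (506, 42, 54, 251) (0.1913, 0.0085, 263.7, 65.3, -74.8)
[0.45084956 0.02016316 0.14965128] [[ 0.003 -1.    -0.   ]
 [-1.    -0.003  0.002]
 [-0.002  0.    -1.   ]] [ 0.10555336 -0.4746909   0.24596942] 0.01064588992876191
```

View pics/w15.png

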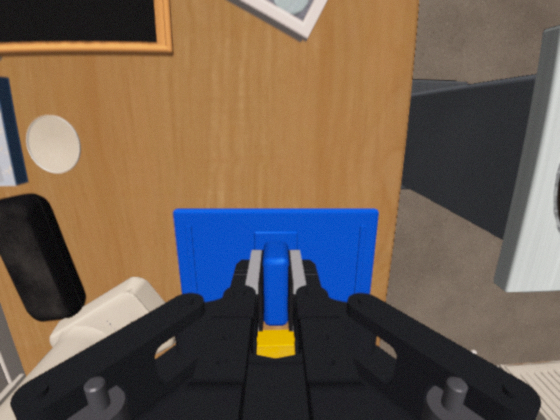

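>>> play_rows(
  commands=[
    [[0, -0.06, 0.02], [0, 0, 0], -1],
    [[0, -0.09, 0.02], [0, 0, 0], -1],
    [[0, -0.09, 0.02], [0, 0, 0], -1],
  ],
)

```text
time_s: 23.1
tool_pos: [0.4503, -0.0705, 0.1698]
ee_rot: [-0.001, 0.707, -0.707, -0.001]
contact_force: [0.8, 1.4, 0.2]
width: 0.0108
```

Run:
```python
from h import *
s,p,d=measure_wrist('w16.png'); tubs(s,p); print(s['tool_pos'],rot(s).as_matrix().round(3),s['contact_force'],s['width'])
```

```text
blue (174, 209, 204, 116) (0.4497, 0.0334, 235.6, 156.3, 0.0)
blue (0, 6, 139, 89) (0.6675, -0.2162, 153.9, 88.2, -2.7)
white (54, 193, 48, 49) (0.6636, -0.0443, 55.4, 53.3, 77.5)
white (0, 159, 46, 94) (0.74, -0.0548, 107.1, 57.1, 89.8)
white (481, 109, 79, 230) (0.1424, -0.0203, 281.2, 112.8, -86.9)
white (206, 24, 130, 119) (0.4545, -0.1746, 104.0, 66.3, -27.9)
  hole (220, 37, 102, 91) (0.4541, -0.1759, 84.5, 48.2, -27.4)
tub (206, 24, 130, 119) (0.4545, -0.1746, 104.0, 66.3, -27.9)
[ 0.45032569 -0.07051755  0.1698179 ] [[ 0.001 -1.     0.   ]
 [-1.    -0.001  0.002]
 [-0.002 -0.    -1.   ]] [0.7621629  1.40106941 0.16588951] 0.010794785022860074
```

View pics/w16.png

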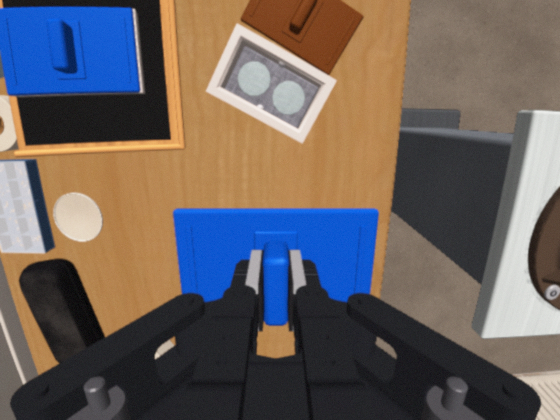

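>>> play_rows(
  commands=[
    [[0.004, -0.05, -0.02], [0, 0, -10], -1],
    [[0.004, -0.107, -0.04], [0, 0, -20], -1],
    [[0.004, -0.107, -0.06], [0, 0, -28], -1],
    [[0.004, -0.107, -0.11], [0, 0, -28], -1],
    [[0.004, -0.107, -0.13], [0, 0, -28], -1],
    [[0.004, -0.107, -0.134], [0, 0, -28], -1],
    [[0.004, -0.107, -0.134], [0, 0, -28], -1],
  ],
)

```text
time_s: 24.02
tool_pos: [0.455, -0.1764, 0.0363]
ee_rot: [0.001, -0.516, 0.857, 0.0]
contact_force: [-0.3, 0.1, -1.0]
width: 0.0111
```

Run:
```python
from h import *
s,p,d=snap('wrist','w17.png'); print(s['tool_pos'],rot(s).as_matrix().round(3),s['contact_force'],s['width'])
```

```text
[ 0.45504017 -0.17641196  0.0363124 ] [[-0.468 -0.884  0.002]
 [-0.884  0.468  0.002]
 [-0.002 -0.001 -1.   ]] [-0.29309809  0.14789985 -1.03858763] 0.011105768740810719
```

View pics/w17.png

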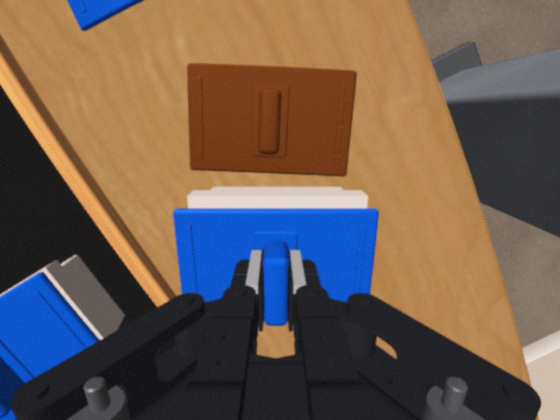

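>>> play_rows(
  commands=[
    [[-0.001, -0.0005, 0], [0, 0, 0], -1],
    [[-0.001, -0.0005, -0.004], [0, 0, 0], -1],
    [[-0.001, -0.0005, -0.008], [0, 0, 0], -1],
    [[-0.001, -0.0005, -0.011], [0, 0, 0], -1],
    [[-0.001, -0.0005, -0.011], [0, 0, 0], -1],
  ],
)

```text
time_s: 24.7
tool_pos: [0.454, -0.177, 0.0253]
ee_rot: [0.001, -0.516, 0.857, 0.0]
contact_force: [0.3, 0.6, 0.0]
width: 0.0108
```

Run:
```python
from h import *
s,p,d=snap('wrist'); print(s['tool_pos'],s['contact_force'])
for px in [(200,220),(350,220),(200,265),(350,265)]:
    v=px[1];u=px[0];print(px,withdepth('wrist',[px],[np.median(d[v-2:v+3,u-2:u+3])],s).round(4))
```

```text
[ 0.45402947 -0.17702626  0.02529885] [0.33522498 0.63532113 0.04053552]
(200, 220) [[ 0.4752 -0.2171  0.0625]]
(350, 220) [[ 0.409  -0.182   0.0624]]
(200, 265) [[ 0.4886 -0.1959  0.0625]]
(350, 265) [[ 0.419  -0.1592  0.0628]]
```

>>> play_rows(
  commands=[
    [[0, 0, -0.002], [0, 0, 0], -1],
    [[0, 0, -0.004], [0, 0, 0], -1],
    [[0, 0, -0.005], [0, 0, 0], -1],
    [[0, 0, -0.005], [0, 0, 0], -1],
  ],
)

```text
time_s: 25.25
tool_pos: [0.454, -0.177, 0.0203]
ee_rot: [0.001, -0.516, 0.857, 0.0]
contact_force: [-0.0, -0.4, -0.7]
width: 0.0107
```

>>> play_rows(
  commands=[
    [[0, 0, -0.002], [0, 0, 0], -1],
    [[0, 0, -0.004], [0, 0, 0], -1],
    [[0, 0, -0.0055], [0, 0, 0], -1],
    [[0, 0, -0.0065], [0, 0, 0], -1],
    [[0, 0, -0.0065], [0, 0, 0], -1],
  ],
)

```text
time_s: 25.88
tool_pos: [0.4538, -0.177, 0.016]
ee_rot: [0.001, -0.516, 0.856, 0.0]
contact_force: [-9.9, 7.4, 30.8]
width: 0.0103
```

Run:
```python
from h import *
s,p,d=snap('wrist','w18.png'); print(s['tool_pos'],s['contact_force'])
for px in [(200,220),(350,220),(200,265),(350,265)]:
    v=px[1];u=px[0];print(px,withdepth('wrist',[px],[np.median(d[v-2:v+3,u-2:u+3])],s).round(4))
s,p,d=snap('scene'); cv2.imwrite('pics/s18z.png',cv2.resize(p[180:330,210:360],None,fx=4,fy=4,interpolation=cv2.INTER_CUBIC)[:,:,::-1])
```

```text
[ 0.45384401 -0.17703026  0.01597482] [-9.9233835   7.40679038 30.77458592]
(200, 220) [[ 0.4751 -0.217   0.0531]]
(350, 220) [[ 0.4088 -0.1821  0.0533]]
(200, 265) [[ 0.4884 -0.1959  0.0532]]
(350, 265) [[ 0.4188 -0.1593  0.0535]]
```

View pics/s18z.png

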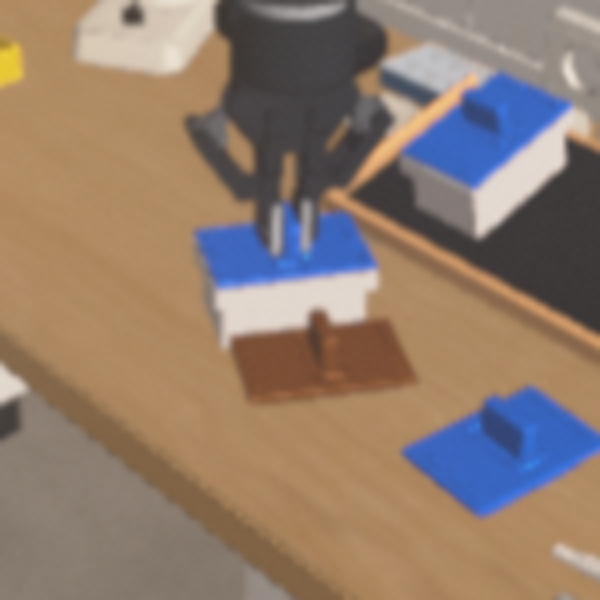

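>>> play_rows(
  commands=[
    [[0, 0, 0.001], [0, 0, 0], -1],
    [[0, 0, 0.002], [0, 0, 0], -1],
    [[0, 0, 0.004], [0, 0, 0], -1],
    [[0, 0, 0.006], [0, 0, 0], -1],
    [[0, 0, 0.009], [0, 0, 0], -1],
    [[0, 0, 0.012], [0, 0, 0], -1],
    [[0, 0, 0.012], [0, 0, 0], -1],
  ],
)

```text
time_s: 26.85
tool_pos: [0.4541, -0.177, 0.0283]
ee_rot: [0.001, -0.516, 0.856, -0.0]
contact_force: [-0.4, -0.0, -3.3]
width: 0.0106
```

Run:
```python
from h import *
s,p,d=snap('wrist','w19.png'); print(s['tool_pos'],s['contact_force'])
s,p,d=snap('scene'); cv2.imwrite('pics/s19z.png',cv2.resize(p[180:330,210:360],None,fx=4,fy=4,interpolation=cv2.INTER_CUBIC)[:,:,::-1])
```

```text
[ 0.4541232  -0.17703662  0.02828111] [-0.40571492 -0.00403962 -3.32029873]
```

View pics/s19z.png

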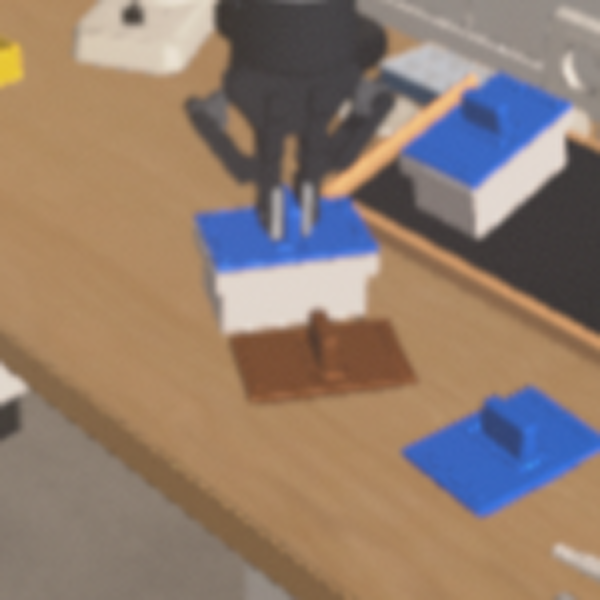

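View pics/w19.png

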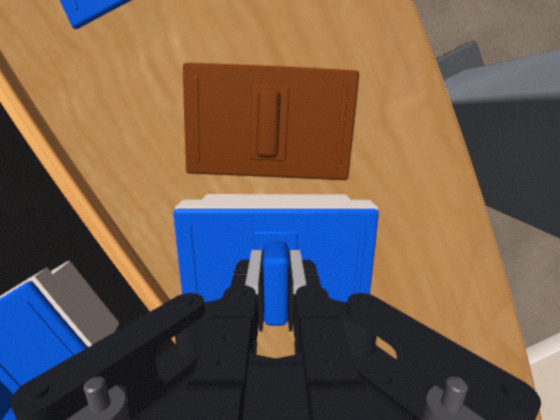

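>>> play_rows(
  commands=[
    [[0, 0, 0.005], [0, 0, 0], -1],
    [[0, 0, 0.013], [0, 0, 0], -1],
    [[0, 0, 0.023], [0, 0, 0], -1],
    [[0, 0, 0.035], [0, 0, 2], -1],
    [[0, 0, 0.048], [0, 0, 5], -1],
    [[0, -0.003, 0.062], [0, 0, 8], -1],
    [[0, -0.01, 0.076], [0, 0, 12], -1],
    [[0.003, -0.02, 0.09], [0, 0, 16], -1],
    [[0.008, -0.032, 0.104], [0, 0, 20], -1],
    [[0.015, -0.046, 0.117], [0, 0, 24], -1],
    [[0.023, -0.061, 0.128], [0, 0, 26.5], -1],
    [[0.032, -0.077, 0.136], [0, 0, 28], -1],
    [[0.042, -0.093, 0.141], [0, 0, 28], -1],
    [[0.053, -0.109, 0.142], [0, 0, 28], -1],
    [[0.065, -0.123, 0.142], [0, 0, 28], -1],
    [[0.078, -0.134, 0.142], [0, 0, 28], -1],
    [[0.09, -0.142, 0.142], [0, 0, 28], -1],
    [[0.1, -0.145, 0.142], [0, 0, 28], -1],
    [[0.105, -0.145, 0.142], [0, 0, 28], -1],
    [[0.105, -0.145, 0.142], [0, 0, 28], -1],
  ],
)

```text
time_s: 29.45
tool_pos: [0.559, -0.3216, 0.1698]
ee_rot: [-0.001, 0.708, -0.706, -0.001]
contact_force: [0.2, -0.6, -4.3]
width: 0.0109
```

Run:
```python
from h import *
s,p,d=snap('wrist','w20.png'); print(s['tool_pos'],s['contact_force'],rot(s).as_matrix().round(3))
```

```text
[ 0.55900118 -0.32164191  0.16979661] [ 0.21370296 -0.5515755  -4.27950498] [[ 0.003 -1.     0.001]
 [-1.    -0.003  0.002]
 [-0.002 -0.001 -1.   ]]
```

View pics/w20.png

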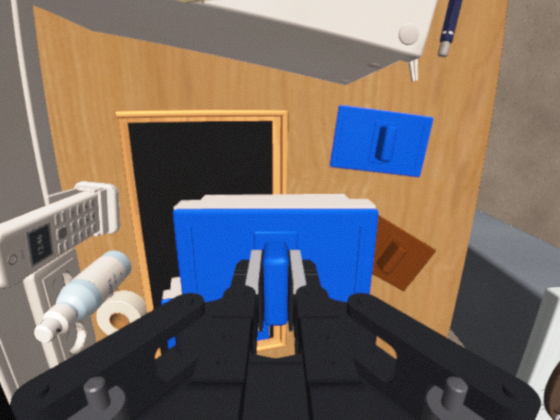

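Run:
```python
from h import *
s,p,d=snap('wrist')
for px in [(100,20),(180,50),(250,65),(340,75),(250,20),(340,20),(420,40),(60,10)]:
    print(px,withdepth('wrist',[px],[d[px[1],px[0]]],s).round(3))
s,p,d=snap('top')
for v in (140,160,180,200,220): print([tuple(withdepth('top',[(u,v)],[d[v,u]])[0].round(2).tolist()) for u in range(386,440,8)])
```

```text
(100, 20) [[ 0.708 -0.478  0.07 ]]
(180, 50) [[ 0.66  -0.466 -0.   ]]
(250, 65) [[ 0.586 -0.45   0.001]]
(340, 75) [[ 0.499 -0.435  0.051]]
(250, 20) [[ 0.573 -0.448  0.167]]
(340, 20) [[ 0.525 -0.445  0.176]]
(420, 40) [[ 0.482 -0.437  0.175]]
(60, 10) [[ 0.733 -0.483  0.085]]
[(0.76, -0.43, -0.0), (0.6, -0.31, 0.64), (0.6, -0.33, 0.65), (0.73, -0.48, 0.1), (0.69, -0.46, 0.26), (0.68, -0.46, 0.33), (0.66, -0.47, 0.39)]
[(0.56, -0.3, 0.65), (0.56, -0.31, 0.65), (0.56, -0.33, 0.64), (0.56, -0.34, 0.65), (0.56, -0.36, 0.65), (0.62, -0.45, 0.36), (0.62, -0.48, 0.35)]
[(0.53, -0.29, 0.64), (0.53, -0.31, 0.65), (0.52, -0.32, 0.65), (0.52, -0.34, 0.64), (0.52, -0.35, 0.64), (0.57, -0.46, 0.33), (0.57, -0.48, 0.32)]
[(0.38, -0.1, 1.58), (0.56, -0.45, 0.0), (0.55, -0.44, 0.12), (0.54, -0.45, 0.18), (0.54, -0.48, 0.17), (0.54, -0.5, 0.18), (0.54, -0.52, 0.18)]
[(0.5, -0.42, -0.0), (0.5, -0.43, 0.04), (0.49, -0.43, 0.17), (0.48, -0.45, 0.18), (0.48, -0.47, 0.17), (0.48, -0.5, 0.18), (0.48, -0.52, 0.18)]
```

>>> play_rows(
  commands=[
    [[0.004, 0.002, 0], [0, -1, 0], -1],
    [[0.013, 0.006, 0], [0, -3, 0], -1],
    [[0.024, 0.011, 0], [0, -6, 0], -1],
    [[0.036, 0.016, 0], [0, -9, 0], -1],
    [[0.047, 0.02, -0.002], [0, -12, 0], -1],
    [[0.055, 0.022, -0.008], [0, -14, 0], -1],
    [[0.057, 0.022, -0.018], [0, -15, 0], -1],
    [[0.057, 0.022, -0.032], [0, -15, 0], -1],
    [[0.057, 0.022, -0.048], [0, -15, 0], -1],
    [[0.057, 0.022, -0.064], [0, -15, 0], -1],
    [[0.058, 0.022, -0.077], [0, -15, 0], -1],
    [[0.06, 0.022, -0.088], [0, -15, 0], -1],
    [[0.0625, 0.022, -0.097], [0, -15, 0], -1],
    [[0.064, 0.022, -0.104], [0, -15, 0], -1],
    [[0.064, 0.022, -0.105], [0, -15, 0], -1],
    [[0.064, 0.022, -0.105], [0, -15, 0], -1],
  ],
)

```text
time_s: 31.6
tool_pos: [0.6228, -0.2998, 0.0654]
ee_rot: [-0.093, 0.702, -0.7, 0.092]
contact_force: [0.0, 0.0, -3.1]
width: 0.0107
```

Run:
```python
from h import *
s,p,d=snap('wrist','w21.png'); print(s['tool_pos'],s['contact_force'],rot(s).as_matrix().round(3))
s,p,d=snap('scene'); cv2.imwrite('pics/s21z.png',cv2.resize(p[150:300,270:420],None,fx=4,fy=4,interpolation=cv2.INTER_CUBIC)[:,:,::-1])
```

```text
[ 0.62277863 -0.29979126  0.06542952] [ 0.00701835  0.02363383 -3.12171378] [[ 0.004 -0.966  0.26 ]
 [-1.    -0.003  0.002]
 [-0.001 -0.26  -0.966]]
```

View pics/s21z.png

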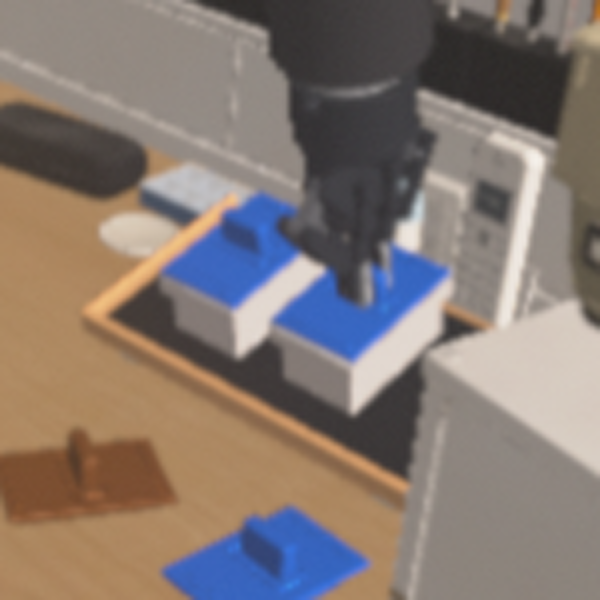

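>>> play_rows(
  commands=[
    [[0.001, 0, -0.003], [0, 0, 0], -1],
    [[0.0015, 0, -0.0055], [0, 0, 0], -1],
    [[0.002, 0, -0.0075], [0, 0, 0], -1],
    [[0.002, 0, -0.0075], [0, 0, 0], -1],
  ],
)

```text
time_s: 32.2
tool_pos: [0.6249, -0.2998, 0.0581]
ee_rot: [-0.094, 0.702, -0.7, 0.092]
contact_force: [0.1, 0.7, -2.3]
width: 0.011
```

>>> play_rows(
  commands=[
    [[0.0003, 0, -0.001], [0, 0, 0], -1],
    [[0.0005, 0, -0.002], [0, 0, 0], -1],
    [[0.0005, 0, -0.002], [0, 0, 0], -1],
  ],
)

```text
time_s: 32.58
tool_pos: [0.625, -0.2999, 0.0579]
ee_rot: [-0.094, 0.702, -0.7, 0.093]
contact_force: [-8.8, 3.5, 12.1]
width: 0.0106
```

>>> play_rows(
  commands=[
    [[-0.0003, 0, 0.001], [0, 0, 0], -1],
    [[-0.0003, 0, 0.001], [0, 0, 0], 0],
    [[-0.0003, 0, 0.001], [0, 0, 0], 0],
    [[-0.0003, 0, 0.001], [0, 0, 0], 0],
    [[-0.0003, 0, 0.001], [0, 0, 0], 0],
    [[-0.0083, 0, 0.031], [0, 0, 0], 0],
    [[-0.0165, 0, 0.061], [0, 0, 0], 0],
    [[-0.03, 0.01, 0.1], [0, 7, 0], 0],
    [[-0.07, 0.02, 0.12], [0, 15, 0], 0],
    [[-0.12, 0.02, 0.13], [0, 15, 0], 0],
    [[-0.13, 0.02, 0.13], [0, 15, 0], 0],
    [[-0.13, 0.02, 0.13], [0, 15, 0], 0],
  ],
)

```text
time_s: 34.08
tool_pos: [0.4949, -0.28, 0.1883]
ee_rot: [-0.002, 0.708, -0.706, 0.001]
contact_force: [0.2, -0.3, 1.1]
width: 0.0426
```

Run:
```python
from h import *
s,p,d=measure_wrist('w22.png'); print(s['tool_pos'],s['contact_force'],rot(s).as_matrix().round(3))
s,p,d=snap('scene'); cv2.imwrite('pics/s22z.png',cv2.resize(p[130:330,170:400],None,fx=3,fy=3,interpolation=cv2.INTER_CUBIC)[:,:,::-1])
```

```text
blue (99, 241, 109, 68) (0.6523, -0.156, 149.2, 87.8, 6.1)
blue (82, 145, 123, 75) (0.6514, -0.2799, 142.2, 88.7, 0.6)
blue (273, 66, 99, 71) (0.4451, -0.3717, 102.0, 64.2, -6.0)
white (53, 256, 45, 49) (0.7434, -0.1641, 68.3, 56.7, 89.0)
white (477, 243, 83, 122) (0.1738, -0.1371, 204.3, 101.0, -69.3)
white (0, 215, 86, 126) (0.812, -0.1718, 230.8, 70.5, 51.2)
white (427, 0, 133, 239) (0.2591, -0.3398, 279.5, 157.0, -76.6)
[ 0.49489673 -0.27997299  0.18833145] [ 0.20309854 -0.34378397  1.10480343] [[ 0.003 -1.     0.003]
 [-1.    -0.003  0.002]
 [-0.002 -0.003 -1.   ]]
```

View pics/s22z.png

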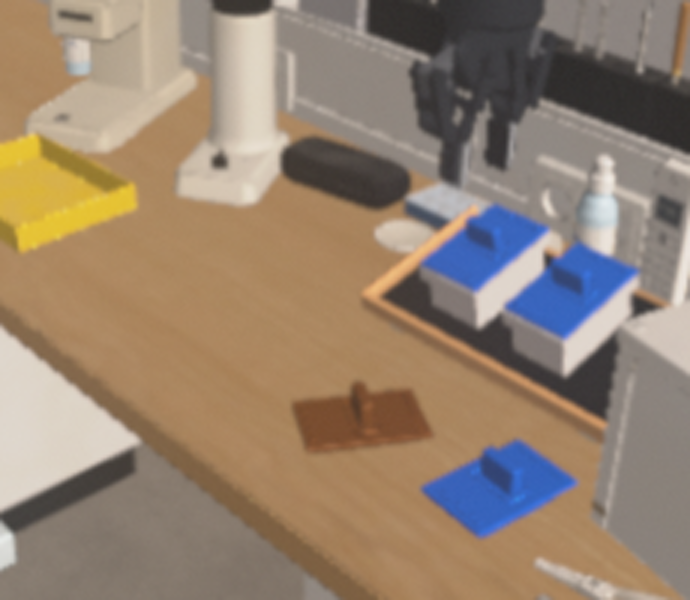

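View pics/w22.png

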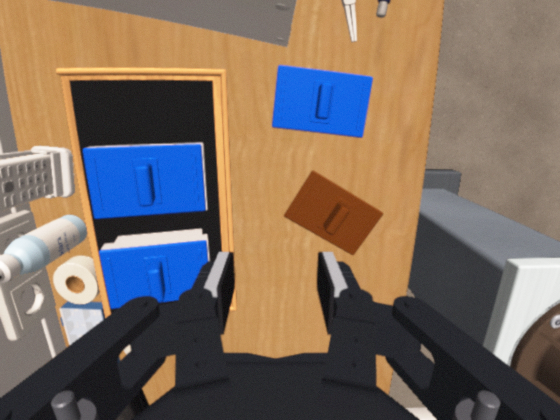

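Run:
```python
from h import *
snap('scene','s23.png'); s,p,d=snap('top','t23.png')
cv2.imwrite('pics/t23z.png',cv2.resize(p[110:420,180:440],None,fx=2,fy=2)[:,:,::-1][:600])
print([tuple(withdepth('top',[(u,v)],[d[v,u]])[0].round(2).tolist()) for u,v in [(340,240),(350,215),(320,260),(300,290),(280,320),(260,360)]])
```

```text
[(0.44, -0.27, 0.01), (0.46, -0.23, 0.62), (0.38, -0.2, -0.0), (0.24, -0.15, -0.8), (0.28, -0.09, 0.76), (0.23, -0.05, 0.79)]
```

View pics/t23z.png

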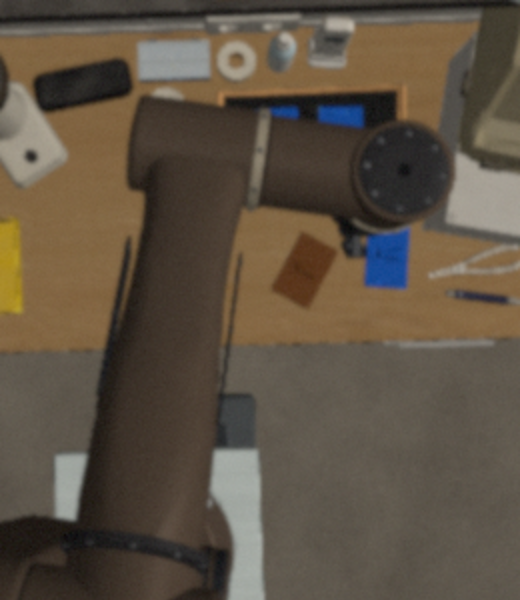

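View pics/s23.png

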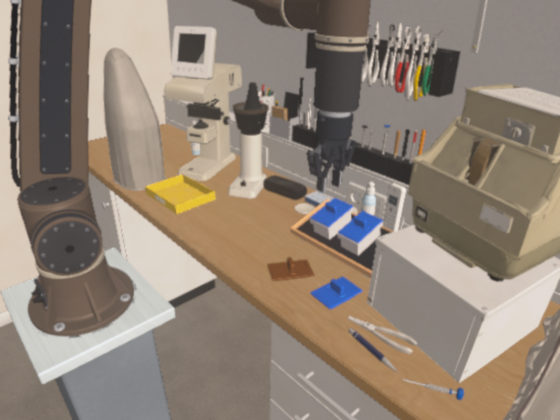

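>>> play_rows(
  commands=[
    [[-0.02, 0, 0], [0, 0, -10.5], 0.3],
    [[-0.035, -0.01, 0], [0, 0, -21], 0.3],
    [[-0.05, -0.03, 0], [0, 0, -31.5], 0.3],
    [[-0.05, -0.05, 0], [0, 0, -42], 0.3],
    [[-0.05, -0.07, 0], [0, 0, -52.5], 0.3],
    [[-0.05, -0.092, 0], [0, 0, -63], 0.3],
    [[-0.05, -0.092, 0], [0, 0, -73.5], 0.3],
    [[-0.05, -0.092, 0], [0, 0, -84], 0.3],
    [[-0.05, -0.092, -0.05], [0, 0, -94], 0.3],
    [[-0.05, -0.092, -0.1], [0, 0, -96], 0.3],
    [[-0.05, -0.092, -0.14], [0, 0, -96], 0.3],
    [[-0.05, -0.092, -0.14], [0, 0, -96], 0.3],
  ],
)

```text
time_s: 35.78
tool_pos: [0.4436, -0.3709, 0.044]
ee_rot: [-0.002, 0.051, 0.999, 0.0]
contact_force: [-0.1, 0.4, -0.2]
width: 0.0555
```

Run:
```python
from h import *
s,p,d=measure_wrist('w24.png'); print(s['tool_pos'],s['contact_force'],s['width'],rot(s).as_matrix().round(3),s['joint_positions'].round(2))
```

```text
blue (227, 156, 96, 134) (0.4445, -0.372, 101.7, 64.6, -6.0)
white (7, 184, 176, 74) (0.416, -0.483, 122.4, 34.4, -80.4)
[ 0.44361252 -0.37092523  0.04404014] [-0.0785335   0.41011491 -0.17128041] 0.05545600759456344 [[-0.995  0.101 -0.005]
 [ 0.101  0.995  0.001]
 [ 0.005  0.    -1.   ]] [-0.36  0.34 -0.39  0.   -0.84 -1.32]
```

View pics/w24.png

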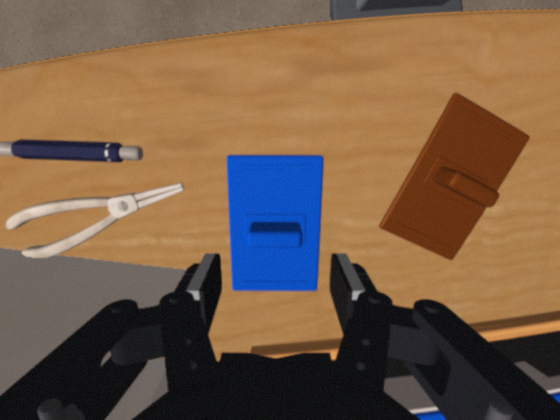

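Aligned with the third lid; the bar is at (275,234), centred between the pads. Now I'll descend and grip.

>>> play_rows(
  commands=[
    [[0.001, -0.001, -0.03], [0, 0, 0], 0.3],
    [[0.001, -0.001, -0.05], [0, 0, 0], 0.3],
    [[0.001, -0.001, -0.062], [0, 0, 0], 0.3],
    [[0.001, -0.001, -0.062], [0, 0, 0], 0.3],
    [[0.001, -0.001, -0.062], [0, 0, 0], -1],
    [[0.001, -0.001, -0.062], [0, 0, 0], -1],
    [[0.001, -0.001, -0.062], [0, 0, 0], -1],
    [[0.001, -0.001, -0.062], [0, 0, 0], -1],
    [[0.001, -0.001, -0.03], [0, 0, 0], -1],
    [[0.001, -0.001, 0.03], [0, 0, 0], -1],
    [[0.001, -0.001, 0.09], [0, 0, 0], -1],
    [[0.001, -0.001, 0.15], [0, 0, 0], -1],
    [[0.001, -0.001, 0.15], [0, 0, 0], -1],
  ],
)

```text
time_s: 37.45
tool_pos: [0.4489, -0.3745, 0.2029]
ee_rot: [0.004, 0.05, 0.999, -0.003]
contact_force: [0.6, -0.4, -0.7]
width: 0.0345
```

Run:
```python
from h import *
s,p,d=snap('wrist','w25.png'); print(s['tool_pos'],s['contact_force'],s['width'])
measure_top()
```

```text
[ 0.44893332 -0.3744724   0.20287028] [ 0.58213233 -0.36166532 -0.72375555] 0.0344652705237927
blue (375, 234, 20, 18) (0.4271, -0.4079, 59.9, 51.1, 82.5)
blue (340, 162, 22, 12) (0.6698, -0.3107, 66.8, 35.6, 87.7)
yellow (128, 220, 63, 50) (0.4445, 0.2999, 193.3, 145.3, -87.8)
white (125, 161, 20, 55) (0.6217, 0.3711, 171.1, 59.5, 0.2)
white (253, 154, 20, 19) (0.6872, -0.0319, 59.7, 57.4, 88.2)
white (172, 151, 42, 53) (0.6513, 0.1985, 154.0, 96.7, 31.0)
white (288, 131, 20, 20) (0.7557, -0.144, 61.1, 59.8, -1.9)
white (248, 129, 38, 21) (0.7629, -0.046, 116.6, 63.5, -89.4)
dark (277, 197, 31, 85) (0.4465, -0.1209, 275.5, 31.6, -17.0)
dark (318, 157, 60, 23) (0.664, -0.298, 184.4, 70.0, 88.1)
dark (198, 141, 47, 24) (0.7266, 0.0994, 146.9, 55.6, -80.1)
dark (154, 138, 22, 21) (0.7465, 0.2779, 67.1, 64.5, 88.2)
```

View pics/w25.png

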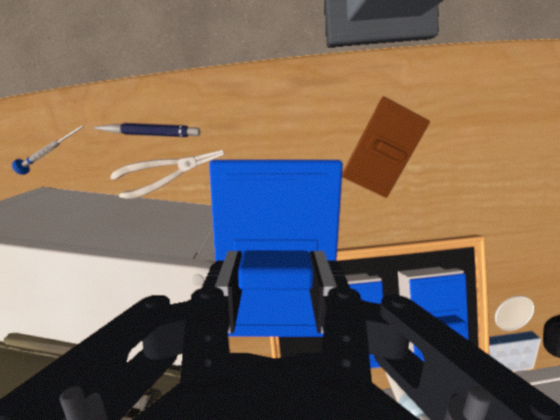

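>>> play_rows(
  commands=[
    [[0.01, 0.055, 0], [0, 0, 7], -1],
    [[0.015, 0.11, 0], [0, 0, 14], -1],
    [[0.02, 0.165, 0], [0, 0, 21], -1],
    [[0.02, 0.22, 0], [0, 0, 28], -1],
    [[0.02, 0.275, 0], [0, 0, 35], -1],
    [[0.02, 0.33, 0], [0, 0, 42], -1],
    [[0.02, 0.385, 0], [0, 0, 50], -1],
    [[0.015, 0.44, 0], [0, 0, 58], -1],
    [[0.01, 0.495, 0], [0, 0, 66], -1],
    [[0, 0.55, 0], [0, 0, 74], -1],
    [[-0.008, 0.6, 0], [0, 0, 82], -1],
    [[-0.008, 0.66, 0], [0, 0, 88], -1],
    [[-0.008, 0.66, 0], [0, 0, 88], -1],
    [[-0.008, 0.66, -0.06], [0, 0, 88], -1],
    [[-0.008, 0.66, -0.12], [0, 0, 88], -1],
    [[-0.008, 0.66, -0.16], [0, 0, 88], -1],
    [[-0.008, 0.66, -0.16], [0, 0, 88], -1],
  ],
)

```text
time_s: 39.67
tool_pos: [0.4361, 0.2839, 0.0338]
ee_rot: [-0.004, -0.657, 0.754, -0.001]
contact_force: [0.4, 0.2, -0.7]
width: 0.0343
```

Run:
```python
from h import *
s,p,d=snap('wrist','w26.png'); print(s['tool_pos'],s['contact_force'],s['width'],rot(s).as_matrix().round(3))
snap('scene','s26.png')
```

```text
[0.43609945 0.28391429 0.0337505 ] [ 0.3923162   0.16173624 -0.65262073] 0.03430261085242514 [[-0.137 -0.991 -0.004]
 [-0.991  0.137 -0.006]
 [ 0.007  0.003 -1.   ]]
```

View pics/w26.png

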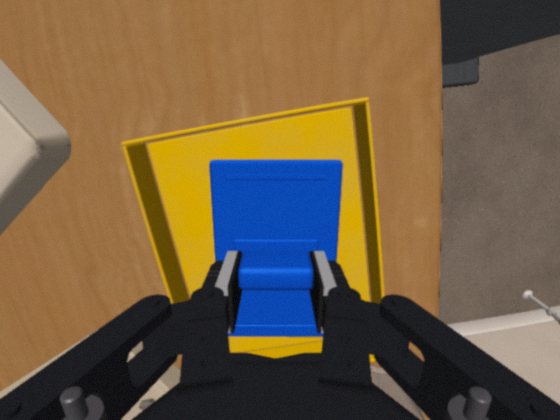

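View pics/s26.png

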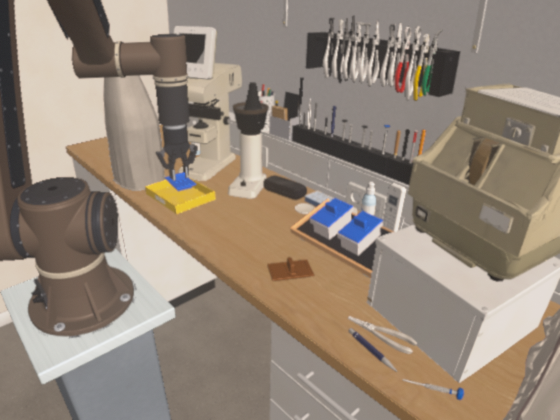

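>>> play_rows(
  commands=[
    [[0.008, 0, -0.02], [0, 0, 0], -1],
    [[0.008, 0, -0.038], [0, 0, 0], -1],
    [[0.008, 0, -0.046], [0, 0, 0], -1],
    [[0.008, 0, -0.046], [0, 0, 0], -1],
    [[0.008, 0, -0.046], [0, 0, 0], 0.3],
    [[0.008, 0, -0.046], [0, 0, 0], 0.3],
    [[0.008, 0, -0.046], [0, 0, 0], 0.3],
    [[0.008, 0, 0], [0, 0, 0], 0.3],
    [[0.008, 0, 0.06], [0, 0, 0], 0.3],
    [[0.008, -0.03, 0.12], [0, 0, 0], 0.3],
    [[0.008, -0.09, 0.15], [0, 0, 0], 0.3],
    [[0.008, -0.15, 0.17], [0, 0, 0], 0.3],
    [[0.008, -0.21, 0.17], [0, 0, 0], 0.3],
    [[0.008, -0.21, 0.17], [0, 0, 0], 0.3],
  ],
)

```text
time_s: 41.52
tool_pos: [0.4462, 0.0741, 0.2086]
ee_rot: [0.001, -0.656, 0.755, -0.001]
contact_force: [0.4, -0.4, 0.2]
width: 0.0556
```

Run:
```python
from h import *
s,p,d=measure_top('t27.png'); print(s['tool_pos'])
s,p,d=snap('wrist','w27.png')
s,p,d=snap('scene'); cv2.imwrite('pics/s27z.png',cv2.resize(p[150:300,130:400],None,fx=2.9,fy=2.9,interpolation=cv2.INTER_CUBIC)[:,:,::-1])
s,p,d=snap('top'); cv2.imwrite('pics/t27z.png',cv2.resize(p[120:290,100:420],None,fx=2.5,fy=2.5,interpolation=cv2.INTER_CUBIC)[:,:,::-1])
```

```text
blue (306, 163, 25, 36) (0.6311, -0.2052, 113.9, 74.2, -0.3)
blue (339, 162, 24, 36) (0.631, -0.3089, 113.1, 72.9, -2.3)
yellow (128, 221, 35, 27) (0.4772, 0.3429, 109.6, 75.5, -87.3)
white (125, 162, 20, 54) (0.6201, 0.3711, 167.9, 59.5, 0.2)
white (253, 154, 20, 19) (0.6872, -0.0319, 59.7, 57.4, 88.2)
white (172, 151, 42, 50) (0.6504, 0.1989, 153.6, 96.9, 32.3)
white (289, 131, 19, 20) (0.7556, -0.1456, 61.0, 56.7, -1.9)
white (248, 129, 38, 21) (0.7629, -0.0461, 116.6, 63.6, -89.4)
dark (294, 157, 84, 44) (0.6324, -0.2588, 261.0, 131.0, -89.6)
dark (198, 141, 47, 24) (0.7266, 0.0991, 146.3, 55.7, -80.3)
dark (154, 138, 22, 21) (0.7474, 0.2774, 66.3, 64.0, -64.5)
[0.44615178 0.07406974 0.2086247 ]
```

View pics/s27z.png

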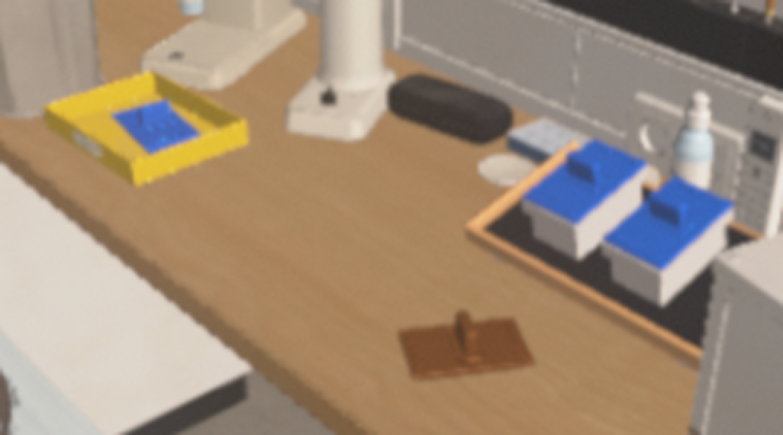

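View pics/t27z.png

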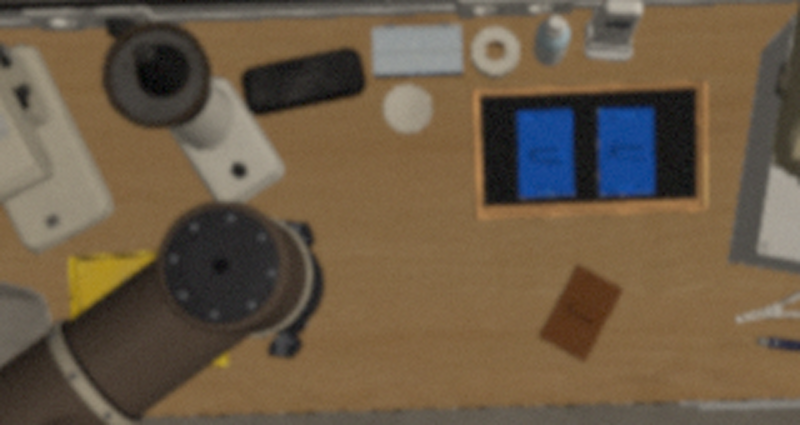

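>>> play_rows(
  commands=[
    [[0.06, -0.05, 0.03], [0, 0, 0], 0.3],
    [[0.11, -0.1, 0.05], [0, 0, 4], 0.3],
    [[0.15, -0.15, 0.05], [0, 0, 8], 0.3],
    [[0.16, -0.19, 0.05], [0, 0, 8], 0.3],
    [[0.16, -0.19, 0.05], [0, 0, 8], 0.3],
  ],
)

```text
time_s: 42.35
tool_pos: [0.6083, -0.1142, 0.2557]
ee_rot: [0.001, 0.708, -0.706, -0.0]
contact_force: [-0.7, 1.0, -1.4]
width: 0.0553
```

Run:
```python
from h import *
s,p,d=snap('wrist','w28.png'); print(s['tool_pos'])
H,S,V=pick('w',p); b=((H>105)&(H<128)&(S>150)&(V>50)).astype(np.uint8)
n=np.array([-.2588,0,.9659]);ex=np.array([.9659,0,.2588]);C=np.array([.6275,-.26,.0425])
for c in cont(b,2000):
    m=np.zeros(b.shape,np.uint8);cv2.drawContours(m,[c],-1,1,-1);m=cv2.erode(m,np.ones((5,5)))
    vs,us=np.where(m); P=withdepth('wrist',np.c_[us,vs],d[vs,us],s)
    h=(P-C)@n; k=abs(h-np.median(h))<.004; Q=P[k]
    A=np.c_[Q[:,:2],np.ones(len(Q))];f,*_=np.linalg.lstsq(A,Q[:,2],rcond=None)
    bx=(Q-C)@ex
    print(cv2.boundingRect(c),'h',np.median(h).round(4),'slopes',np.degrees(np.arctan(f[:2])).round(2),'x range',np.percentile(bx,[.2,99.8]).round(4),'y',(np.percentile(Q[:,1],[.2,99.8])+.26).round(4))
uv=[(u,v) for u in range(0,560,4) for v in range(0,300,4) if p[v,u].max()<45]
P=withdepth('wrist',uv,[d[v,u] for u,v in uv],s); h=(P-C)@n; ok=(abs(h)<.01)&(abs(P[:,1]+.26)<.13)&(abs((P-C)@ex)<.07); print('face h',np.median(h[ok]),ok.sum())
```

```text
[ 0.60831579 -0.11419285  0.25572528]
(217, 73, 96, 67) h 0.0531 slopes [14.91  0.35] x range [-0.0458  0.0523] y [0.0282 0.0911]
(216, 0, 100, 45) h 0.053 slopes [15.01  0.12] x range [-0.0471  0.0514] y [-0.0482 -0.007 ]
face h 0.0002493470797490681 472
```

View pics/w28.png

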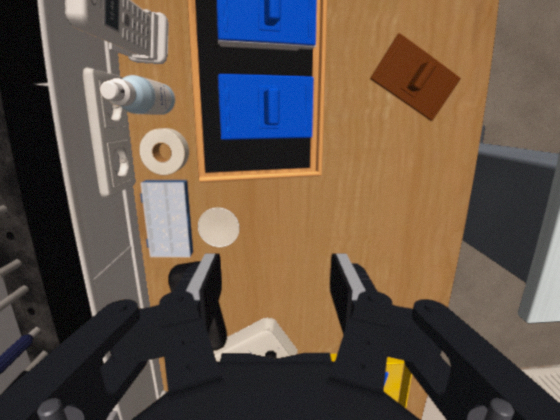

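Run:
```python
from h import *
s,p,d=measure_top('t29.png')
for u,v in [(157,240),(163,240),(160,255)]: print(withdepth('top',[(u,v)],[d[v,u]]).round(3))
```

```text
blue (149, 233, 17, 19) (0.4506, 0.3081, 56.7, 51.1, -1.7)
blue (306, 163, 25, 36) (0.631, -0.2051, 113.7, 74.4, -0.3)
blue (339, 162, 24, 36) (0.6311, -0.309, 113.1, 73.0, -2.3)
yellow (128, 222, 38, 48) (0.4426, 0.3399, 144.8, 113.1, 2.6)
white (125, 161, 20, 55) (0.6217, 0.3711, 171.1, 59.5, 0.2)
dark (164, 217, 11, 65) (0.4275, 0.2633, 198.7, 24.0, 3.8)
dark (273, 164, 34, 37) (0.6255, -0.1146, 117.1, 100.5, -0.1)
dark (310, 157, 68, 43) (0.6327, -0.2854, 207.7, 130.8, -89.7)
[[0.457 0.309 0.019]]
[[0.455 0.283 0.045]]
[[0.41  0.304 0.001]]
```

```bash
python3 -c "
from station import manip
print(manip.get_state()['time_s']); print(manip.finish_job())"
```

```text
42.45
the job is handed in; nothing more can be done
None
```

I closed both tubs that were present, stood them on the sloping stand, and put the spare lid in the yellow tray. The job was handed in at 42.5 s and no verdict was returned.

**What I did**
- **First tub:** the first lid stopped about 13 mm proud of the nearer tub, so I tried it on the farther one. It went in there until it stopped hard, and I moved that tub to the stand.
- **Second tub:** the second lid went home on the nearer tub.
- **Spare lid:** the third lid went into the tray because both tubs were closed. I never tried it in a tub.

**What the last checks showed**
- **Lid height:** the wrist camera's depth put the lid plates 53.1 and 53.0 mm above the stand's face. Fully home is 53 mm.
- **Tilt:** both lids slope 14.9–15.0 degrees, so the tubs rest flat on the face.
- **Position:** the tubs stand about 3 mm up the slope from the face's centre. Sideways they are about +60 and -40 mm from it.
- **Tray:** the spare lid lies in the tray, though the arm partly blocked the top camera's view of it.

**What went wrong or disagreed**
- **Finger length:** the fingertips sit about 42 mm farther back than the stated TCP. My first grasp closed on air, and I corrected for this afterwards.
- **Second tub shifted:** on its first lift the lid came away empty. The tub ended up about 10 cm away, upright but turned, and the brown look-alike was pushed a few centimetres. Either the lid pulled off or the tub was knocked. I refitted the lid and lifted more slowly, and it held.
- **Click not felt directly:** on the second tub I saw no separate catch force at the readings I took. I judged it home from its height, the hard stop and the lift.

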